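# Scoop filler balls into a display tray in the lamp showroom

### The arm

A 6-joint arm with a two-finger parallel gripper is mounted at the origin on the work surface. World frame = base frame: x ahead of the robot, y to its left, z up, the work surface at z = 0. Lengths are in m, angles in rad, forces in N, time in s.
With the tool pointing down it reaches from about 0.375 to 0.9 m from the base axis. Payload 3.1 kg.
Tool frame: the origin (TCP) lies on the front face of the gripper's body, between the roots of the fingers; the fingertips stand 73 mm ahead of it and the grasp point (between the pads) lies 54 mm ahead of it (manip.tips_ahead is the distance from the TCP to the fingertips, in m); z points along the fingers, y is the line along which they close (so a half turn about z gives the same grasp; the last joint's range is limited). The gripper opens to 85 mm and grips with 20 to 120 N. Pads are 22 mm wide; open, the fingers measure 114 mm over their backs; the gripper's body (76 mm by 85 mm) begins 54 mm behind the grasp point. The pads swing forward as they close: fully open they stand 13 mm farther back than shut.
Start: joints at [1.042, 0.527, 1.433, -0, 1.181, -0.178], TCP at [0.214, 0.587, 0.304] pointing down, gripper open.
Joint ranges: [-3.08, 3.08], [-0.75, 2.2], [0.22, 2.44], [-1.43, 4.57], [0, 2.65], [-2.85, 2.85]. Speed limits (rad/s): [2.79, 2.79, 3.14, 3.14, 3.14, 3.14].

### API

Orientations are given as a unit quaternion [x, y, z, w].
In Python, from station import sense, eyes, workorder, manip gives the robot as it stands.
- The arm moves only by the shell command python3 -m inch 'ROWS' [OPENING] [FORCE]. ROWS is JSON, a list of rows, each an object of numbers: "dx", "dy", "dz": the shift along the tool's x, y, z in cm; "wx", "wy", "wz": the turn, a rotation vector about the tool's x, y, z in degrees. In form: [{"dx": .., "dy": .., "dz": .., "wx": .., "wy": .., "wz": ..}, ...]. A call has 1 to 10 rows; each row shifts and turns the commanded pose from where the row before left it, along the tool's axes as they then stand; what a row does not reach is not made up. A row lasts 1/8 s, in which the tool goes at most 62.5 mm and 10.7 degrees, less where a joint would pass 70% of its speed; a pose out of reach is approached as far as the arm can. A call with a gripper value outside its range is refused whole. OPENING is the opening, from 0 (shut) to 1 (fully open), set as the call begins (- or left out, the last holds). The fingers move at their own pace and stop on an object; FORCE is the grip in N (left out, the last holds). Time passes only in rows, so rows that do not move let the fingers close. It gives the time, the measured TCP pose, the force, the opening and the grip force at its end, in the units of the state.
- sense(): the state, without advancing time (a new reading comes with each control period).
- eyes.snapshot(name): name is "side" or "top"; returns the picture (420x560x3 uint8, red, green, blue); there is no depth.
- eyes.camera_params(name): a dict with "fx", "fy", "cx", "cy" (pixels), "rvec" (rotation vector, rad) and "tvec" (3), from world to camera coordinates, as OpenCV has them. Camera axes: x right, y down, z forward; pixel columns grow to the right and rows downward; lengths in m; the calibration is good to about 2 mm. A picture is of the moment at which its call begins. camera_params takes no time and is no camera call.
- workorder.sign_off(): hands the job in; it is judged then, once.
The state is a dict: "t": time; "q": joint angles; "qd": joint speeds; "tau": joint torques, N m; "tcp_pos": TCP position; "tool_rot": TCP orientation; "force": force on the tool from outside, world axes, zero at the start; "ft_torque": the same for the moment, N m; "finger_gap": opening from 0.0 (shut) to 1.0 (fully open); "gripper_force": force on a finger pad.
Only numpy, scipy, OpenCV 4.12 (cv2) and the standard library are available. Lean on these libraries where they do the work, as an engineer would, in place of code of your own. Each camera call takes 0.05 s, during which the arm holds its last target. There are 200 camera calls.

### The job

Slide the white display tray along the counter until it butts flush against the end of the wooden trough, with no gap. Then use the scoop to move at least four of the six gold filler balls from the trough into the tray: do not touch the balls with the fingers, and let none fall on the counter. Finally set the scoop down flat on its blue mat, leaving the tray flush, any remaining balls in the trough, and the other things on the counter where they are.

Things in the scene. Friction and masses are not known exactly. Their poses are not given: they have to be found in the camera images.
- trough: Maple trough fixed to the counter, open on top: 252 (its x) x 118 (y) x 60 mm high, walls and floor 6 mm (inside 240 x 106). Origin: centre of its underside. Inside its +x end a 45 degree slope, 25 mm high, full width, meets the floor at x = +95 mm. Balls lie in the +x half; the floor is bare from the -x end to x = 0. The tray belongs against the outside of its +x end (x = +126 mm).
- tray_mid (a point): White square display tray, loose, open on top, 140 x 140 mm outside and 50 mm high, walls and floor 6 mm thick, about 0.7 kg; it slides on the counter. The point is its centre, half-way up (25 mm above the counter). Its -x side (70 mm from the centre) faces the trough's +x end and must end flush against it.
- tray_corner0 (a point): The corner of the tray's -x side at its y = -70 mm, 25 mm up.
- tray_corner1 (a point): The corner of the tray's -x side at its y = +70 mm, 25 mm up.
- scoop_grip (a point): Centre of the scoop's dark wooden handle, a level bar 78 mm long (along x), 20 mm wide (y; grasp across this) and 24 mm high, 96 mm above the scoop's underside. Axes as the scoop: +x is forward, from the handle to the pan's open lip, z is up. Nothing is beneath the bar's rear 65 mm; scoop mass about 0.22 kg.
- scoop_pan (a point): Scoop's aluminium pan: 15 mm above the centre of its flat underside, 83 mm ahead of the handle's centre. Pan 90 mm long (x), 96 wide (y), sheet 2 mm; back wall 50 mm high, side walls 40 mm high dropping to 18 mm near the lip and ending 6 mm short of it; open on top and in front. A 10 mm stem behind the back wall (to x = -55 mm) carries the handle.
- scoop_lip (a point): Middle of the pan's open front edge, at its underside: 128 mm ahead of the handle's centre and 96 mm below it.
- scoop: The whole scoop; origin at the centre of the pan's underside, z up, x towards the lip.
- mat: Blue fabric mat fixed on the counter, 200 mm (x) by 120 mm (y), 3 mm thick, where the scoop lies at the start and must lie at the end, pan underside flat on the mat and the middle of the pan within 50 mm of the mat's middle. Origin at the centre of its underside.
- ball0: Centre of a gold filler ball, 28 mm in diameter, about 28 g; it rolls with a little resistance and comes to rest soon.
- ball1: Centre of a gold filler ball, 28 mm in diameter, about 28 g; it rolls with a little resistance and comes to rest soon.
- ball2: Centre of a gold filler ball, 28 mm in diameter, about 28 g; it rolls with a little resistance and comes to rest soon.
- ball3: Centre of a gold filler ball, 28 mm in diameter, about 28 g; it rolls with a little resistance and comes to rest soon.
- ball4: Centre of a gold filler ball, 28 mm in diameter, about 28 g; it rolls with a little resistance and comes to rest soon.
- ball5: Centre of a gold filler ball, 28 mm in diameter, about 28 g; it rolls with a little resistance and comes to rest soon.
- carton: Bystander: cardboard bulb carton, 70 x 70 x 110 mm high.
- vase: Bystander: white ceramic vase, 84 mm across, 120 mm high.
- jar: Bystander: amber glass jar with a gold lid, 64 mm across, 90 mm high.
- finial: Bystander: steel lamp finial, 52 mm across, 64 mm high.
- dish: Bystander: blue ceramic dish, 100 mm across, 40 mm high. All five bystanders' origins are at the centre of their undersides.
There are look-alikes about, which are no part of the job. What is shaped like the scoop but green or pink is not meant.

How it is judged:
By the outcome, as a careful person would: the job done as asked, in the order asked, and still so for the second after the job is handed in, with the robot touching nothing.
It also fails if it takes over 72 s, if anything falls off the work surface, if the arm or the gripper's body presses on something with over 40 N, if the wrist force passes 120 N, or if a joint passes its speed limit or range.

## Working session

There is one attempt and no reset: what is moved stays moved. The work goes in short steps, Python scripts to look and compute and a shell command to move; the robot and the scene stay as the last step left them, time stands still between calls to the robot, and variables do not carry over. Pictures are saved under pics/ and viewed, at most 10 in all, crops included, and the job is handed in when it is done.

```bash
ls; mkdir -p pics; python3 - <<'E'
from station import sense, eyes, workorder, manip
import cv2
s=sense(); print(s)
for n in("side","top"):
    cv2.imwrite(f"pics/{n}0.png",eyes.snapshot(n)[:,:,::-1]); print(n,eyes.camera_params(n))
E
```

```text
pics
{'t': 0.0, 'q': array([ 1.04251338e+00,  5.28464922e-01,  1.43391106e+00, -3.11638645e-06,
        1.18139757e+00, -1.78501778e-01]), 'qd': array([-8.25059488e-04, -1.87889092e-03,  2.10112479e-05, -2.36717362e-04,
        1.63988674e-03, -6.42862201e-04]), 'tau': array([ 1.96626485e-05, -4.42353880e+01, -1.78022575e+01, -2.15946284e-04,
        8.35617335e-03, -1.70947953e-05]), 'tcp_pos': array([0.21386752, 0.58666893, 0.30293143]), 'tool_rot': array([ 1.73999707e-01,  9.84745100e-01, -1.02356096e-03, -3.76032968e-04]), 'force': array([-1.15490192, -0.16040775, -0.39837427]), 'ft_torque': array([ 0.03238446,  0.01950056, -0.02259664]), 'gripper_force': 0.0, 'finger_gap': 1.0012437770074343}
side {'fx': 403.74935721365654, 'fy': 403.74935721365654, 'cx': 275.9840686957868, 'cy': 210.39178656576388, 'rvec': array([ 2.30188239, -0.77964679,  0.29709706]), 'tvec': array([-0.45364643,  0.25519189,  1.10044013])}
top {'fx': 398.0399987589554, 'fy': 398.0399987589554, 'cx': 289.6827617484953, 'cy': 209.29741076583952, 'rvec': array([ 2.20601494, -2.00537521,  0.21510729]), 'tvec': array([-0.13097118,  0.52529507,  1.06786748])}
```

View pics/top0.png

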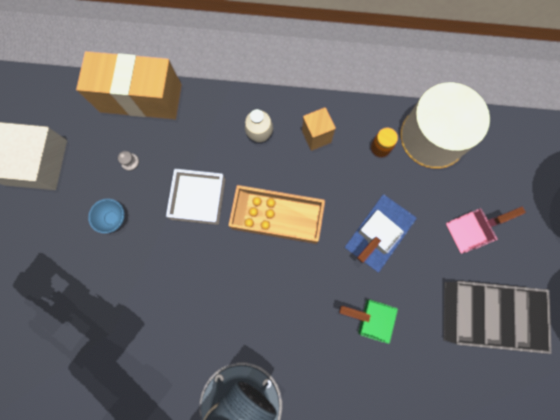

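View pics/side0.png

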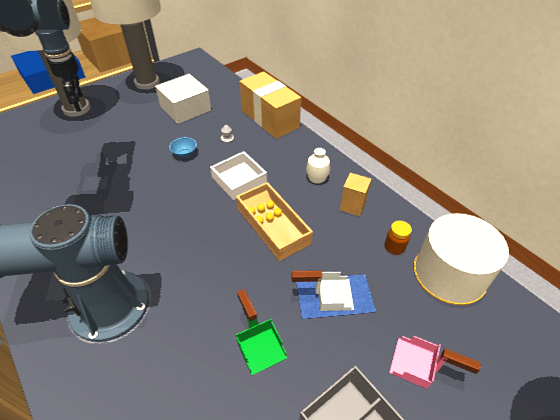

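```bash
cat > h.py <<'E'
import cv2, numpy as np
from station import sense, eyes, manip
from scipy.spatial.transform import Rotation as Ro
def cam(n):
    p=eyes.camera_params(n); K=np.array([[p['fx'],0,p['cx']],[0,p['fy'],p['cy']],[0,0,1]])
    R=cv2.Rodrigues(p['rvec'])[0]; return K,R,p['tvec']
def ray(n,uv,z):
    K,R,t=cam(n); c=-R.T@t; uv=np.atleast_2d(uv)
    d=(R.T@np.linalg.inv(K)@np.c_[uv,np.ones(len(uv))].T).T
    return c+d*((z-c[2])/d[:,2])[:,None]
def proj(n,P):
    K,R,t=cam(n); q=(K@(R@np.atleast_2d(P).T+t[:,None])).T; return q[:,:2]/q[:,2:]
def mask(img,lo,hi,roi):
    h=cv2.cvtColor(img,cv2.COLOR_RGB2HSV); m=cv2.inRange(h,np.array(lo),np.array(hi)); o=np.zeros_like(m)
    x0,x1,y0,y1=roi; o[y0:y1,x0:x1]=m[y0:y1,x0:x1]; return o
def big(m):
    c,_=cv2.findContours(m,cv2.RETR_EXTERNAL,cv2.CHAIN_APPROX_NONE); return max(c,key=cv2.contourArea)
E
python3 - <<'E'
from h import *
t=cv2.imread('pics/top0.png')[:,:,::-1].copy()
s=cv2.imread('pics/side0.png')[:,:,::-1].copy()
K,R,tv=cam('top'); print('topcam',-R.T@tv, 'nadir',proj('top',[-(R.T@tv)*[1,1,0]]))
K,R,tv=cam('side'); print('sidecam',-R.T@tv)
hs=cv2.cvtColor(t,cv2.COLOR_RGB2HSV)
for n,u,v in[('maple rim',300,238),('floor',295,215),('tray',195,196),('scoop',382,230),('mat',395,210),('handle',369,250),('ball',257,201),('bg',220,250)]: print(n,hs[v,u])
def rect(name,lo,hi,roi,z):
    c=big(mask(t,lo,hi,roi)); r=cv2.minAreaRect(c); b=cv2.boxPoints(r); W=ray('top',b,z)[:,:2]
    print(name,'px',b.round(1).tolist(),'W',W.round(4).tolist(),'mid',W.mean(0).round(4),'sides',np.linalg.norm(W[1]-W[0]).round(4),np.linalg.norm(W[2]-W[1]).round(4))
rect('trough',(8,80,60),(28,255,255),(222,335,175,250),.06)
rect('tray',(0,0,100),(179,60,255),(155,228,160,232),.05)
rect('mat',(105,100,60),(125,255,255),(335,425,185,280),.003)
rect('handle',(0,120,30),(12,255,255),(350,390,230,270),.108)
o=np.vstack([cv2.resize(t[160:275,160:425],None,fx=3,fy=2.6*3/2.6,interpolation=cv2.INTER_CUBIC)[:345,:795]])
cv2.imwrite('pics/topcrop.png',o[:,:,::-1])
E
```

```text
topcam [ 0.30218667 -0.09858843  1.15429322] nadir [[288.19719742 294.01157826]]
sidecam [ 0.02981494 -0.71077356  0.98782513]
maple rim [ 16 128 187]
floor [ 20 117 242]
tray [108   5 246]
scoop [100   3 244]
mat [110 127 159]
handle [ 10 162 137]
ball [ 26 175 241]
bg [113  33  99]
trough px [[227.5, 227.8000030517578], [234.89999389648438, 184.0], [325.20001220703125, 199.3000030517578], [317.79998779296875, 243.1999969482422]] W [[0.4654, 0.0867], [0.5928, 0.0817], [0.5727, -0.1778], [0.4467, -0.1668]] mid [ 0.5194 -0.0441] sides 0.1275 0.2602
tray px [[162.0, 160.0], [227.0, 160.0], [227.0, 231.0], [162.0, 231.0]] W [[0.6471, 0.3034], [0.6652, 0.1152], [0.4579, 0.0886], [0.4405, 0.2697]] mid [0.5527 0.1942] sides 0.189 0.209
mat px [[344.1000061035156, 247.0], [383.1000061035156, 193.5], [417.1000061035156, 218.3000030517578], [378.1000061035156, 271.79998779296875]] W [[0.4503, -0.2472], [0.6212, -0.3527], [0.5555, -0.4559], [0.3886, -0.3488]] mid [ 0.5039 -0.3512] sides 0.2008 0.1223
handle px [[356.5, 256.79998779296875], [374.79998779296875, 236.89999389648438], [380.0, 241.6999969482422], [361.70001220703125, 261.6000061035156]] W [[0.4142, -0.2678], [0.4714, -0.3129], [0.46, -0.3273], [0.403, -0.2821]] mid [ 0.4371 -0.2975] sides 0.0728 0.0183
```

View pics/topcrop.png

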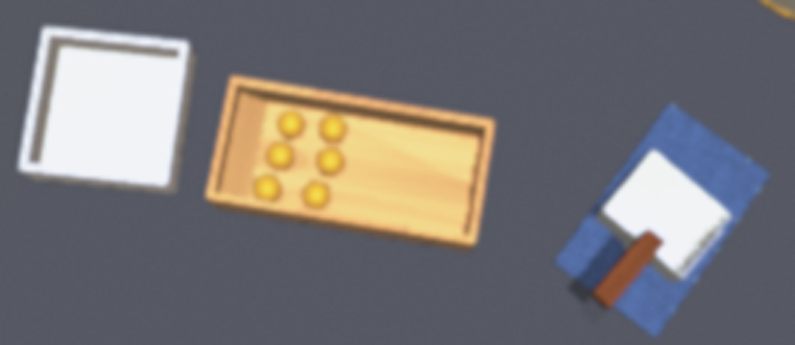

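```bash
python3 - <<'E'
from h import *
def rep(n,P,z,L):
    W=ray('top',np.array(P)/3+160,z)[:,:2]; m=W.mean(0)
    # order: A(+x,far) B(-x,far) C(-x,near) D(+x,near)
    ax=(W[0]+W[3]-W[1]-W[2]); ay=(W[0]+W[1]-W[2]-W[3])
    print(n,W.round(4).tolist(),'mid',m.round(4),'lenx',np.linalg.norm(ax/2).round(4),'leny',np.linalg.norm(ay/2).round(4),'yaw',np.degrees(np.arctan2(ax[1],ax[0])).round(2),np.degrees(np.arctan2(-ay[0],ay[1])).round(2))
rep('trough',[(232,76),(495,120),(473,244),(206,200)],.06,.252)
rep('tray',[(42,27),(189,41),(172,188),(20,172)],.05,.14)
# white mask of tray thresholded
t=cv2.imread('pics/top0.png')[:,:,::-1].copy(); s=cv2.imread('pics/side0.png')[:,:,::-1].copy()
c=big(mask(t,(0,0,160),(179,60,255),(160,228,162,230))); b=cv2.boxPoints(cv2.minAreaRect(c)); print('tray mask',b.tolist(), ray('top',b,.05)[:,:2].round(4).tolist())
# balls
hs=cv2.cvtColor(t,cv2.COLOR_RGB2HSV); 
P=np.array([(291,124),(333,129),(280,155),(330,161),(267,188),(316,194)])/3+160
print('balls',ray('top',P,.020)[:,:2].round(4).tolist())
o=np.zeros((590,800,3),np.uint8)
a=cv2.resize(s[150:262,205:318],None,fx=4,fy=4,interpolation=cv2.INTER_CUBIC); bb=cv2.resize(s[262:324,288:376],None,fx=4,fy=4,interpolation=cv2.INTER_CUBIC)
o[:a.shape[0],:a.shape[1]]=a; o[:bb.shape[0],450:450+bb.shape[1]]=bb[:,:350]; cv2.imwrite('pics/sidecrop.png',o[:450,:,::-1])
E
```

```text
trough [[0.5896, 0.0744], [0.5707, -0.1773], [0.4517, -0.1661], [0.469, 0.0839]] mid [ 0.5202 -0.0463] lenx 0.2515 leny 0.1203 yaw 85.87 -94.94
tray [[0.6233, 0.2644], [0.6229, 0.1214], [0.4788, 0.1187], [0.4803, 0.2629]] mid [0.5514 0.1919] lenx 0.1436 leny 0.1436 yaw 89.62 -89.16
tray mask [[165.29232788085938, 216.6615447998047], [171.52310180664062, 166.8153839111328], [222.84616088867188, 173.2307586669922], [216.61538696289062, 223.07691955566406]] [[0.4819, 0.2671], [0.6292, 0.2726], [0.6242, 0.122], [0.4774, 0.1206]]
balls [[0.5575, 0.0176], [0.5564, -0.0237], [0.5258, 0.0247], [0.5245, -0.0241], [0.4923, 0.0335], [0.491, -0.0141]]
```

View pics/sidecrop.png

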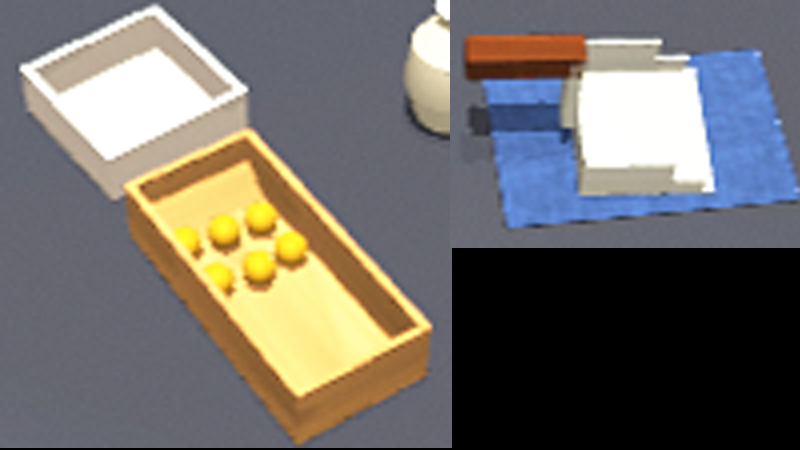

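```bash
python3 - <<'E'
from h import *
def rep(n,cm,P,z):
    W=ray(cm,np.array(P),z)[:,:2]; m=W.mean(0)
    ax=(W[0]+W[3]-W[1]-W[2]); ay=(W[0]+W[1]-W[2]-W[3])
    print(n,'mid',m.round(4),'len',np.linalg.norm(ax/2).round(4),np.linalg.norm(ay/2).round(4),'yaw',np.degrees(np.arctan2(ax[1],ax[0])).round(2),(np.degrees(np.arctan2(-ay[0],ay[1]))+180).round(2))
f=lambda P:np.array(P)/4+[205,150]
rep('trough side','side',f([(250,131),(430,327),(300,396),(127,187)]),.06)
rep('tray side','side',f([(155,7),(247,90),(110,163),(22,70)]),.05)
g=lambda P:(np.array(P)-[450,0])/4+[288,262]
print('lip side',ray('side',g([(697,70),(713,190)]),.005)[:,:2].round(4).tolist())
print('lip top',ray('top',np.array([(652,150),(730,215)])/3+160,.005)[:,:2].round(4).tolist())
print('handle rear/front top edge side',ray('side',g([(468,48),(585,48)]),.111)[:,:2].round(4).tolist())
print('handle top',ray('top',np.array([(600,300),(655,237)])/3+160,.111)[:,:2].round(4).tolist())
E
```

```text
trough side mid [ 0.5213 -0.0512] len 0.2479 0.1157 yaw 85.93 85.85
tray side mid [0.5518 0.1873] len 0.1398 0.1399 yaw 89.7 90.42
lip side [[0.5717, -0.3437], [0.5142, -0.4177]]
lip top [[0.5687, -0.3375], [0.5113, -0.4163]]
handle rear/front top edge side [[0.4086, -0.2824], [0.468, -0.3279]]
handle top [[0.4064, -0.2769], [0.4661, -0.3219]]
```

```bash
cat >> h.py <<'E'
def togo(p,yaw_y,tilt=0):
    """shift (cm) and rotvec (deg) in current tool axes to TCP p with tool y at yaw_y (deg), tool nose-up by tilt about tool y"""
    s=sense(); R=Ro.from_quat(s['tool_rot']); a=np.radians(yaw_y)
    y=np.array([np.cos(a),np.sin(a),0]); z=np.array([0,0,-1.]); T=Ro.from_matrix(np.c_[np.cross(y,z),y,z])*Ro.from_rotvec([0,np.radians(tilt),0])
    print('shift',(100*R.inv().apply(np.array(p)-s['tcp_pos'])).round(2),'turn',np.degrees((R.inv()*T).as_rotvec()).round(2),'tcp',s['tcp_pos'].round(4),'F',s['force'].round(1),'t',round(s['t'],2))
E
python3 -m inch '[{"wz":-10},{"wz":-10},{"dx":-3.8,"dy":-3.7},{"dx":-3.8,"dy":-3.7},{"dx":-3.8,"dy":-3.7},{"dx":-3.8,"dy":-3.7,"dz":1},{"dx":-3.8,"dy":-3.7,"dz":2},{"dx":-3.8,"dy":-3.7,"dz":2},{"dx":-3.8,"dy":-3.7,"dz":2},{"dx":-3.8,"dy":-3.7,"dz":2}]' 1
python3 -c "
from h import *
togo([.5516,.2566,.095],90)"
```

```text
shift [-43.04 -19.4   20.82] turn [ -0.11  -0.04 -20.04] tcp [0.2139 0.5867 0.303 ] F [ 0.2 -0.5 -0.4] t 0.1invalid input at $[0]: expected keys dx, dy, dz, wx, wy, wz
```

```bash

python3 -m inch '[{"dx":0,"dy":0,"dz":0,"wx":0,"wy":0,"wz":-10},{"dx":0,"dy":0,"dz":0,"wx":0,"wy":0,"wz":-10},{"dx":-3.8,"dy":-3.7,"dz":0,"wx":0,"wy":0,"wz":0},{"dx":-3.8,"dy":-3.7,"dz":0,"wx":0,"wy":0,"wz":0},{"dx":-3.8,"dy":-3.7,"dz":0,"wx":0,"wy":0,"wz":0},{"dx":-3.8,"dy":-3.7,"dz":2,"wx":0,"wy":0,"wz":0},{"dx":-3.8,"dy":-3.7,"dz":2,"wx":0,"wy":0,"wz":0},{"dx":-3.8,"dy":-3.7,"dz":2,"wx":0,"wy":0,"wz":0},{"dx":-3.8,"dy":-3.7,"dz":2,"wx":0,"wy":0,"wz":0},{"dx":-3.8,"dy":-3.7,"dz":2,"wx":0,"wy":0,"wz":0}]' 1
python3 -c "
from h import *
togo([.5516,.2566,.095],90)"
```

```text
t: 1.35
tcp_pos: [0.5189, 0.2896, 0.2029]
tool_rot: [0.0, 1.0, -0.0, -0.0]
force: [0.2, 0.8, 0.3]
finger_gap: 1.0
gripper_force: 0.0
shift [-3.28 -3.29 10.79] turn [-0.   -0.03 -0.04] tcp [0.5189 0.2896 0.2029] F [0.2 0.8 0.3] t 1.35
```

```bash

python3 -m inch '[{"dx":-3.3,"dy":-3.3,"dz":1,"wx":0,"wy":0,"wz":0},{"dx":0,"dy":0,"dz":4,"wx":0,"wy":0,"wz":0},{"dx":0,"dy":0,"dz":4,"wx":0,"wy":0,"wz":0},{"dx":0,"dy":0,"dz":1.8,"wx":0,"wy":0,"wz":0},{"dx":0,"dy":0,"dz":0,"wx":0,"wy":0,"wz":0}]' 1
python3 -m inch '[{"dx":0,"dy":0,"dz":0,"wx":0,"wy":0,"wz":0},{"dx":0,"dy":0,"dz":0,"wx":0,"wy":0,"wz":0},{"dx":0,"dy":0,"dz":0,"wx":0,"wy":0,"wz":0},{"dx":0,"dy":0,"dz":0,"wx":0,"wy":0,"wz":0},{"dx":0,"dy":0,"dz":0,"wx":0,"wy":0,"wz":0},{"dx":0,"dy":0,"dz":0,"wx":0,"wy":0,"wz":0}]' 0 50
python3 -c "
from h import *
togo([.5516,.2566,.095],90)"
```

```text
t: 1.98
tcp_pos: [0.5501, 0.2578, 0.0947]
tool_rot: [0.0, 1.0, -0.0, -0.001]
force: [-0.2, 0.3, 0.1]
finger_gap: 1.0
gripper_force: 0.0
t: 2.72
tcp_pos: [0.5511, 0.2585, 0.0966]
tool_rot: [0.001, 1.0, 0.001, 0.0]
force: [-0.2, 2.8, 4.4]
finger_gap: 0.06
gripper_force: 49.9
shift [-0.05 -0.19  0.16] turn [ 0.07  0.05 -0.1 ] tcp [0.5511 0.2585 0.0966] F [-0.2  2.8  4.4] t 2.73
```

```bash

python3 -m inch '[{"dx":0,"dy":-0.3,"dz":0,"wx":0,"wy":0,"wz":2},{"dx":0.3,"dy":-0.5,"dz":0,"wx":0,"wy":0,"wz":2.1},{"dx":0.3,"dy":-0.8,"dz":0,"wx":0,"wy":0,"wz":0},{"dx":0.3,"dy":-0.8,"dz":0,"wx":0,"wy":0,"wz":0},{"dx":0,"dy":-0.8,"dz":0,"wx":0,"wy":0,"wz":0},{"dx":0,"dy":-0.4,"dz":0,"wx":0,"wy":0,"wz":0},{"dx":0,"dy":0,"dz":0,"wx":0,"wy":0,"wz":0}]' 0 80
python3 - <<'E'
from h import *
togo([.5394,.216,.0966],85.9)
t=eyes.snapshot('top'); o=cv2.resize(t[150:260,150:350],None,fx=4,fy=4,interpolation=cv2.INTER_CUBIC); cv2.imwrite('pics/t2.png',o[:,:,::-1])
E
```

```text
t: 3.6
tcp_pos: [0.5409, 0.223, 0.0967]
tool_rot: [0.036, 0.999, 0.001, 0.002]
force: [0.5, 4.5, 6.2]
finger_gap: 0.054
gripper_force: 79.1
shift [ 0.1  -0.71  0.01] turn [ 0.09  0.18 -0.06] tcp [0.5409 0.223  0.0967] F [0.5 4.5 6.2] t 3.6
```

View pics/t2.png

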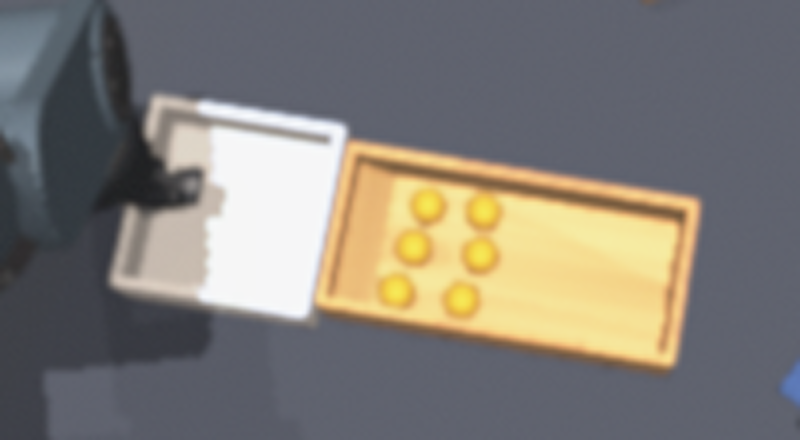

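```bash

python3 -m inch '[{"dx":0,"dy":-0.3,"dz":0,"wx":0,"wy":0,"wz":0},{"dx":0,"dy":-0.3,"dz":0,"wx":0,"wy":0,"wz":0},{"dx":0,"dy":0,"dz":0,"wx":0,"wy":0,"wz":0}]' 0 80 | grep -E "tcp|force"
python3 -m inch '[{"dx":0,"dy":-0.3,"dz":0,"wx":0,"wy":0,"wz":0},{"dx":0,"dy":0,"dz":0,"wx":0,"wy":0,"wz":0}]' 0 80| grep -E "tcp|force"
```

```text
tcp_pos: [0.5405, 0.2174, 0.0967]
force: [-0.0, 5.1, 5.5]
gripper_force: 79.1
tcp_pos: [0.5407, 0.2159, 0.0967]
force: [1.4, 11.8, 3.2]
gripper_force: 79.1
```

```bash

python3 -m inch '[{"dx":0,"dy":-0.4,"dz":0,"wx":0,"wy":0,"wz":0},{"dx":0,"dy":0,"dz":0,"wx":0,"wy":0,"wz":0}]' 0 80| grep -E "tcp|force|rot"
python3 -m inch '[{"dx":0,"dy":-0.4,"dz":0,"wx":0,"wy":0,"wz":0},{"dx":0,"dy":0,"dz":0,"wx":0,"wy":0,"wz":0}]' 0 80| grep -E "tcp|force|rot"
```

```text
tcp_pos: [0.5406, 0.2155, 0.0967]
tool_rot: [0.038, 0.999, 0.005, 0.003]
force: [2.0, 26.8, 1.6]
gripper_force: 79.0
tcp_pos: [0.5405, 0.215, 0.0969]
tool_rot: [0.039, 0.999, 0.008, 0.004]
force: [1.6, 40.5, -1.5]
gripper_force: 79.1
```

```bash

python3 -m inch '[{"dx":0,"dy":0.9,"dz":0,"wx":0,"wy":0,"wz":0},{"dx":0,"dy":0,"dz":0,"wx":0,"wy":0,"wz":0}]' 0 80| grep -E "tcp|force|rot"
python3 -m inch '[{"dx":0,"dy":0,"dz":0,"wx":0,"wy":0,"wz":0},{"dx":0,"dy":0,"dz":0,"wx":0,"wy":0,"wz":0},{"dx":0,"dy":0,"dz":0,"wx":0,"wy":0,"wz":0},{"dx":0,"dy":0,"dz":-5,"wx":0,"wy":0,"wz":0},{"dx":0,"dy":0,"dz":-5,"wx":0,"wy":0,"wz":0},{"dx":0,"dy":0,"dz":-5,"wx":0,"wy":0,"wz":0}]' 1 80
python3 -c "
from h import *
togo([.4373-.008,-.3023+.006,.20],-127.1)"
```

```text
tcp_pos: [0.5404, 0.2164, 0.0967]
tool_rot: [0.036, 0.999, 0.001, 0.002]
force: [0.5, 6.7, 5.0]
gripper_force: 80.9
t: 5.78
tcp_pos: [0.5388, 0.2139, 0.2469]
tool_rot: [0.036, 0.999, -0.0, -0.001]
force: [1.0, -0.4, 0.3]
finger_gap: 1.005
gripper_force: 0.0
shift [  7.2  -51.68   4.74] turn [ 8.0000e-02 -8.0000e-02 -1.4708e+02] tcp [0.5388 0.2139 0.2469] F [ 1.  -0.4  0.3] t 5.78
```

```bash

python3 -m inch '[{"dx":0.8,"dy":-5.7,"dz":0,"wx":0,"wy":0,"wz":0},{"dx":0.8,"dy":-5.7,"dz":0,"wx":0,"wy":0,"wz":0},{"dx":0.8,"dy":-5.7,"dz":0,"wx":0,"wy":0,"wz":0},{"dx":0.8,"dy":-5.7,"dz":0,"wx":0,"wy":0,"wz":0},{"dx":0.8,"dy":-5.7,"dz":0,"wx":0,"wy":0,"wz":0},{"dx":0.8,"dy":-5.7,"dz":0,"wx":0,"wy":0,"wz":0},{"dx":0.8,"dy":-5.7,"dz":0,"wx":0,"wy":0,"wz":0},{"dx":0.8,"dy":-5.7,"dz":0,"wx":0,"wy":0,"wz":0},{"dx":0.6,"dy":-5.7,"dz":0,"wx":0,"wy":0,"wz":0}]' | grep -E "^t:"
R='{"dx":0,"dy":0,"dz":0,"wx":0,"wy":0,"wz":10.6}'
python3 -m inch '[{"dx":0,"dy":0,"dz":0,"wx":0,"wy":0,"wz":10.6},{"dx":0,"dy":0,"dz":0,"wx":0,"wy":0,"wz":10.6},{"dx":0,"dy":0,"dz":0,"wx":0,"wy":0,"wz":10.6},{"dx":0,"dy":0,"dz":0,"wx":0,"wy":0,"wz":10.6},{"dx":0,"dy":0,"dz":0,"wx":0,"wy":0,"wz":10.6},{"dx":0,"dy":0,"dz":0,"wx":0,"wy":0,"wz":10.6},{"dx":0,"dy":0,"dz":0,"wx":0,"wy":0,"wz":10.6},{"dx":0,"dy":0,"dz":0,"wx":0,"wy":0,"wz":10.6},{"dx":0,"dy":0,"dz":0,"wx":0,"wy":0,"wz":10.6},{"dx":0,"dy":0,"dz":0,"wx":0,"wy":0,"wz":10.6}]' | grep -E "^t:"
python3 -m inch '[{"dx":0,"dy":0,"dz":0,"wx":0,"wy":0,"wz":10.6},{"dx":0,"dy":0,"dz":0,"wx":0,"wy":0,"wz":10.6},{"dx":0,"dy":0,"dz":0,"wx":0,"wy":0,"wz":10.6},{"dx":0,"dy":0,"dz":0,"wx":0,"wy":0,"wz":10.6},{"dx":0,"dy":0,"dz":0,"wx":0,"wy":0,"wz":10.6},{"dx":0,"dy":0,"dz":0,"wx":0,"wy":0,"wz":10.6},{"dx":0,"dy":0,"dz":0,"wx":0,"wy":0,"wz":10.6},{"dx":0,"dy":0,"dz":0,"wx":0,"wy":0,"wz":10.6},{"dx":0,"dy":0,"dz":0,"wx":0,"wy":0,"wz":10.6},{"dx":0,"dy":0,"dz":0,"wx":0,"wy":0,"wz":10.6}]' | grep -E "^t:"
python3 - <<'E'
from h import *
togo([.4373,-.3010,.153],-127.1)
cv2.imwrite('pics/t3.png',cv2.resize(eyes.snapshot('top')[150:300,150:430],None,fx=2.85,fy=2.85,interpolation=cv2.INTER_CUBIC)[:,:,::-1])
E
```

```text
t: 6.9
t: 8.15
t: 9.4
shift [0.99 0.38 9.27] turn [0.01 0.06 0.58] tcp [ 0.4317 -0.2921  0.2457] F [ 0.2 -0.5 -0.3] t 9.4
```

View pics/t3.png

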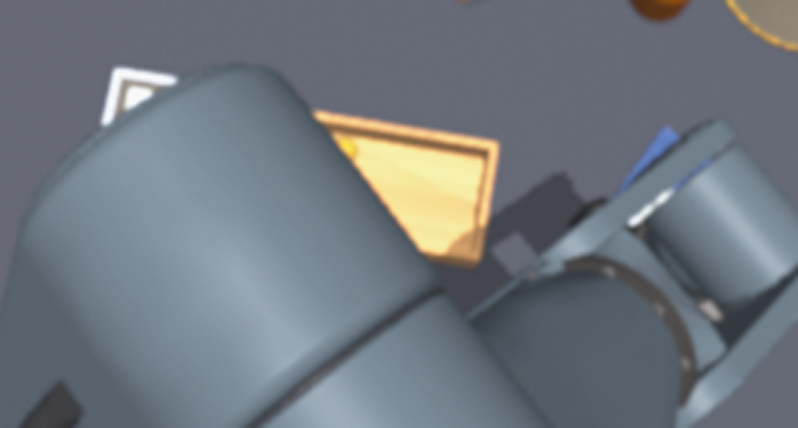

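```bash

python3 -m inch '[{"dx":1,"dy":0.4,"dz":2,"wx":0,"wy":0,"wz":0.6},{"dx":0,"dy":0,"dz":3.5,"wx":0,"wy":0,"wz":0},{"dx":0,"dy":0,"dz":3.5,"wx":0,"wy":0,"wz":0},{"dx":0,"dy":0,"dz":0.3,"wx":0,"wy":0,"wz":0}]' 1 | grep -E "tcp|force"
python3 -m inch '[{"dx":0,"dy":0,"dz":0,"wx":0,"wy":0,"wz":0},{"dx":0,"dy":0,"dz":0,"wx":0,"wy":0,"wz":0},{"dx":0,"dy":0,"dz":0,"wx":0,"wy":0,"wz":0},{"dx":0,"dy":0,"dz":0,"wx":0,"wy":0,"wz":0},{"dx":0,"dy":0,"dz":0,"wx":0,"wy":0,"wz":0}]' 0 100
python3 - <<'E'
from h import *
togo([.4373,-.3010,.153],-127.1)
cv2.imwrite('pics/s3.png',cv2.resize(eyes.snapshot('side')[200:340,240:420],None,fx=4,fy=4,interpolation=cv2.INTER_CUBIC)[:,:,::-1])
E
```

```text
tcp_pos: [0.4366, -0.3002, 0.1508]
force: [0.3, -0.3, -0.3]
gripper_force: 0.0
t: 10.58
tcp_pos: [0.4384, -0.3015, 0.1539]
tool_rot: [0.949, -0.315, 0.001, 0.0]
force: [-0.4, 1.6, 7.1]
finger_gap: 0.217
gripper_force: 97.4
shift [-0.12  0.03  0.09] turn [ 0.01 -0.11  0.36] tcp [ 0.4384 -0.3015  0.1539] F [-0.4  1.6  7.1] t 10.57
```

View pics/s3.png

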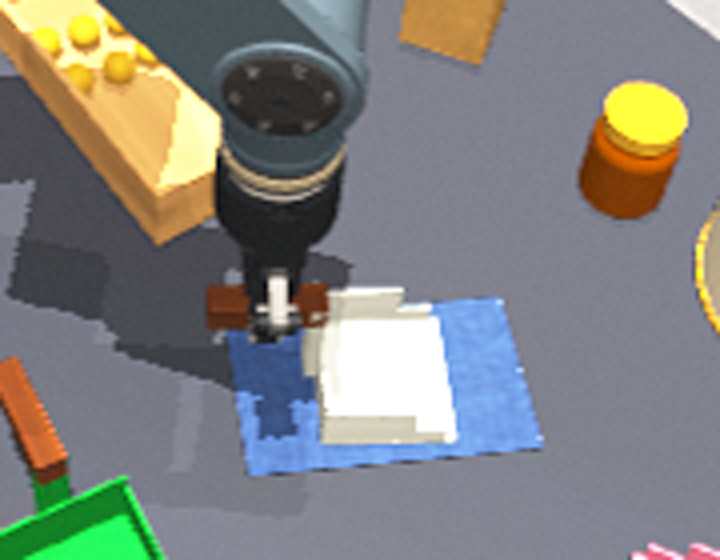

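```bash

python3 -m inch '[{"dx":0,"dy":0,"dz":-1,"wx":0,"wy":0,"wz":0},{"dx":0,"dy":0,"dz":-2,"wx":0,"wy":0,"wz":0},{"dx":0,"dy":0,"dz":-3,"wx":0,"wy":0,"wz":0},{"dx":0,"dy":0,"dz":-3,"wx":0,"wy":0,"wz":0},{"dx":0,"dy":0,"dz":-3,"wx":0,"wy":0,"wz":0},{"dx":0,"dy":0,"dz":-2,"wx":0,"wy":0,"wz":0},{"dx":0,"dy":0,"dz":0,"wx":0,"wy":0,"wz":-5},{"dx":0,"dy":0,"dz":0,"wx":0,"wy":0,"wz":-9}]' 0 110 | grep -E "tcp|force"
python3 -m inch '[{"dx":0,"dy":0,"dz":0,"wx":0,"wy":0,"wz":-10},{"dx":0,"dy":0,"dz":0,"wx":0,"wy":0,"wz":-10},{"dx":0,"dy":0,"dz":0,"wx":0,"wy":0,"wz":-10},{"dx":0,"dy":0,"dz":0,"wx":0,"wy":0,"wz":-10},{"dx":0,"dy":0,"dz":0,"wx":0,"wy":0,"wz":-10},{"dx":0,"dy":0,"dz":0,"wx":0,"wy":0,"wz":-10},{"dx":0,"dy":0,"dz":0,"wx":0,"wy":0,"wz":-10},{"dx":0,"dy":0,"dz":0,"wx":0,"wy":0,"wz":-10},{"dx":0,"dy":0,"dz":0,"wx":0,"wy":0,"wz":-10},{"dx":0,"dy":0,"dz":0,"wx":0,"wy":0,"wz":-10}]' | grep -E "tcp|force"
python3 -m inch '[{"dx":0,"dy":0,"dz":0,"wx":0,"wy":0,"wz":-5},{"dx":0,"dy":0,"dz":0,"wx":0,"wy":0,"wz":-4},{"dx":0,"dy":0,"dz":0,"wx":0,"wy":0,"wz":0}]' | grep -E "tcp|force"
python3 - <<'E'
from h import *
togo([.51,-.1901,.227],-4.2)
E
```

```text
tcp_pos: [0.4375, -0.3007, 0.2933]
force: [-0.4, -0.5, -2.0]
gripper_force: 107.3
tcp_pos: [0.4375, -0.3008, 0.2928]
force: [0.3, 0.0, -2.4]
gripper_force: 107.3
tcp_pos: [0.4377, -0.3009, 0.2929]
force: [-0.0, -0.2, -3.4]
gripper_force: 107.3
shift [11.53  6.49  6.58] turn [-0.04 -0.02  0.42] tcp [ 0.4377 -0.3009  0.2929] F [-0.  -0.2 -3.4] t 13.25
```

```bash

python3 -m inch '[{"dx":2.8,"dy":1.6,"dz":0,"wx":0,"wy":0,"wz":0.4},{"dx":4,"dy":2.3,"dz":0,"wx":0,"wy":0,"wz":0},{"dx":3.5,"dy":2,"dz":1.5,"wx":0,"wy":0,"wz":0},{"dx":1.2,"dy":0.6,"dz":2.5,"wx":0,"wy":0,"wz":0},{"dx":0,"dy":0,"dz":1,"wx":0,"wy":0,"wz":0},{"dx":0,"dy":0,"dz":0,"wx":0,"wy":0,"wz":0},{"dx":0,"dy":0,"dz":0,"wx":0,"wy":0,"wz":0}]' | grep -E "tcp|force"
python3 - <<'E'
from h import *
togo([.51,-.1901,.157],-4.2)
a=eyes.snapshot('side')[150:290,195:395]; b=eyes.snapshot('top')[160:270,160:360]
f=lambda a,k:cv2.resize(a,None,fx=k,fy=k,interpolation=cv2.INTER_CUBIC)
o=np.zeros((590,800,3),np.uint8); a=f(a,2.5); b=f(b,2)
a=f(eyes.snapshot('side')[150:280,200:400],4)
cv2.imwrite('pics/s4.png',a[:,:,::-1]); 
E
```

```text
tcp_pos: [0.511, -0.1921, 0.2436]
force: [0.6, -0.7, -1.7]
gripper_force: 107.5
shift [ 0.2  -0.13  8.66] turn [ 0.07  0.05 -0.03] tcp [ 0.511  -0.1921  0.2436] F [ 0.6 -0.7 -1.7] t 14.12
```

View pics/s4.png

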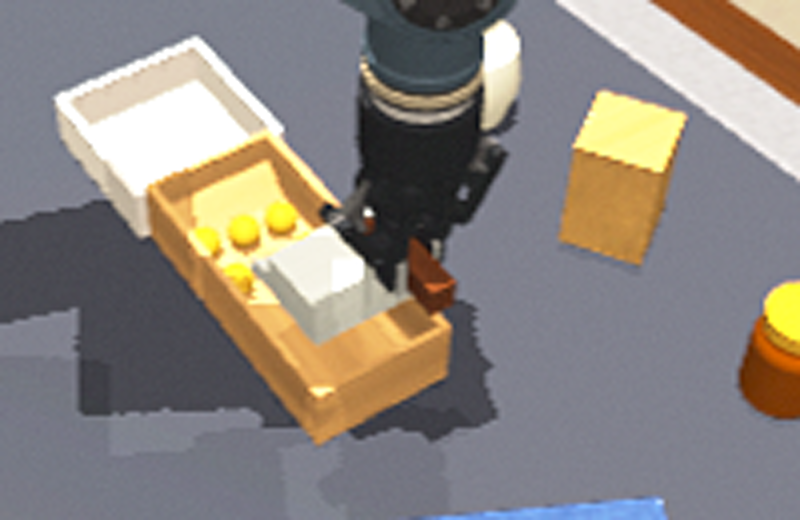

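```bash
python3 - <<'E'
from h import *
s=sense(); z=s['tcp_pos'][2]-.151
W=ray('side',np.array([(318,343),(255,264),(330,229),(363,290)])/4+[200,150],z); W[2:]=ray('side',np.array([(330,226),(363,290)])/4+[200,150],z+.04)
a=np.radians(85.9);u=np.array([np.cos(a),np.sin(a)]);v=np.array([-u[1],u[0]])
for w in W: d=w[:2]-[.5213,-.0512]; print(w.round(4),'x_t',(d@u).round(4),'y_t',(d@v).round(4))
d=s['tcp_pos'][:2]-[.5205,-.0475]; print('tcp in trough',d@u,d@v)
E
```

```text
[ 0.4673 -0.1522  0.0927] x_t -0.1046 y_t 0.0466
[ 0.4759 -0.0653  0.0927] x_t -0.0173 y_t 0.0443
[ 0.5202 -0.0977  0.1327] x_t -0.0464 y_t -0.0022
[ 0.5012 -0.1591  0.1327] x_t -0.109 y_t 0.0123
tcp in trough -0.14476354208321662 -0.0009098508227941976
```

```bash

python3 -m inch '[{"dx":0.1,"dy":-0.15,"dz":1.5,"wx":0,"wy":0,"wz":0},{"dx":0,"dy":0,"dz":2.2,"wx":0,"wy":0,"wz":0},{"dx":0,"dy":0,"dz":2,"wx":0,"wy":0,"wz":0},{"dx":0,"dy":0,"dz":1.5,"wx":0,"wy":0,"wz":0},{"dx":0,"dy":0,"dz":0.8,"wx":0,"wy":0,"wz":0},{"dx":0,"dy":0,"dz":0.3,"wx":0,"wy":0,"wz":0},{"dx":0,"dy":0,"dz":0,"wx":0,"wy":0,"wz":0}]' | grep -E "tcp|force"
python3 -m inch '[{"dx":0,"dy":0,"dz":0.3,"wx":0,"wy":0,"wz":0},{"dx":0,"dy":0,"dz":0,"wx":0,"wy":0,"wz":0}]' | grep -E "tcp|force"
python3 -m inch '[{"dx":0,"dy":0,"dz":0.2,"wx":0,"wy":0,"wz":0},{"dx":0,"dy":0,"dz":0,"wx":0,"wy":0,"wz":0}]' | grep -E "tcp|force"
```

```text
tcp_pos: [0.5097, -0.1901, 0.1601]
force: [-0.4, 0.9, -3.0]
gripper_force: 107.7
tcp_pos: [0.5099, -0.1901, 0.1573]
force: [0.4, -0.5, -1.7]
gripper_force: 107.9
tcp_pos: [0.5099, -0.1905, 0.1569]
force: [-2.2, -0.3, 10.0]
gripper_force: 109.7
```

```bash

python3 -m inch '[{"dx":0.3,"dy":0,"dz":-0.15,"wx":0,"wy":-0.7,"wz":0},{"dx":0.7,"dy":0,"dz":0,"wx":0,"wy":0,"wz":0},{"dx":0.8,"dy":0,"dz":0,"wx":0,"wy":0,"wz":0},{"dx":0.8,"dy":0,"dz":0,"wx":0,"wy":0,"wz":0},{"dx":0.8,"dy":0,"dz":0,"wx":0,"wy":0,"wz":0},{"dx":0.8,"dy":0,"dz":0,"wx":0,"wy":0,"wz":0},{"dx":0.8,"dy":0,"dz":0,"wx":0,"wy":0,"wz":0}]' | grep -E "tcp|force"
python3 - <<'E'
from h import *
togo([.5205+.0732*-.033,-.0475+.9973*-.033,.157],-4.2)
E
```

```text
tcp_pos: [0.515, -0.1417, 0.1578]
force: [0.3, -4.1, 7.4]
gripper_force: 109.2
shift [ 6.13 -0.14 -0.01] turn [0.31 0.89 0.07] tcp [ 0.515  -0.1417  0.1578] F [ 0.3 -4.1  7.4] t 16.52
```

```bash

python3 -m inch '[{"dx":0.8,"dy":0,"dz":0,"wx":0,"wy":0,"wz":0},{"dx":0.8,"dy":0,"dz":0,"wx":0,"wy":0,"wz":0},{"dx":0.8,"dy":0,"dz":0,"wx":0,"wy":0,"wz":0},{"dx":0.8,"dy":0,"dz":0,"wx":0,"wy":0,"wz":0},{"dx":0.8,"dy":0,"dz":0,"wx":0,"wy":0,"wz":0},{"dx":0.8,"dy":0,"dz":0,"wx":0,"wy":0,"wz":0},{"dx":0.6,"dy":0,"dz":0,"wx":0,"wy":0,"wz":0},{"dx":0,"dy":0,"dz":0,"wx":0,"wy":0,"wz":0}]' | grep -E "tcp|force"
python3 - <<'E'
from h import *
togo([.5205+.0732*-.033,-.0475+.9973*-.033,.157],-4.2)
cv2.imwrite('pics/s5.png',cv2.resize(eyes.snapshot('side')[140:270,200:340],None,fx=4,fy=4,interpolation=cv2.INTER_CUBIC)[:,:,::-1])
E
```

```text
tcp_pos: [0.5197, -0.0879, 0.1576]
force: [1.0, -4.9, 9.3]
gripper_force: 109.3
shift [ 0.73 -0.21  0.04] turn [0.43 0.89 0.08] tcp [ 0.5197 -0.0879  0.1576] F [ 1.  -4.9  9.3] t 17.52
```

View pics/s5.png

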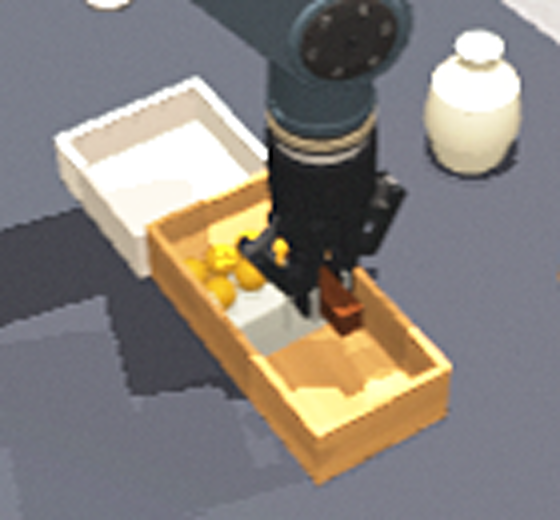

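```bash

python3 -m inch '[{"dx":0.5,"dy":0,"dz":0,"wx":0,"wy":0,"wz":0},{"dx":0.4,"dy":0,"dz":0,"wx":0,"wy":0,"wz":0},{"dx":0,"dy":0,"dz":0,"wx":0,"wy":0,"wz":0}]' | grep -E "tcp|force"
python3 - <<'E'
from h import *
im=eyes.snapshot('side')
K=[0,1]
a=cv2.resize(im[140:240,200:320],None,fx=6,fy=5.9,interpolation=cv2.INTER_CUBIC)
cv2.imwrite('pics/s6.png',a[:,:,::-1])
E
```

```text
tcp_pos: [0.5198, -0.0792, 0.1575]
force: [0.1, -6.2, 10.1]
gripper_force: 109.5
```

View pics/s6.png

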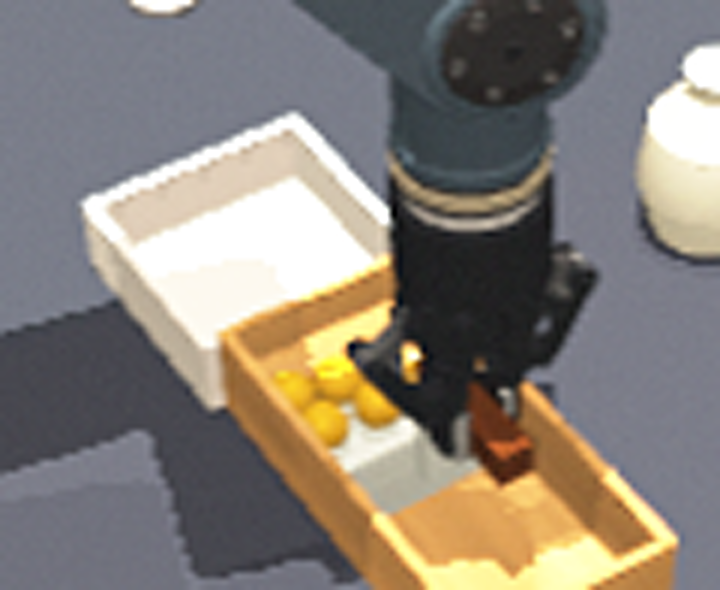

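```bash

python3 -m inch '[{"dx":0.4,"dy":-0.1,"dz":0,"wx":0,"wy":0,"wz":0},{"dx":0,"dy":0,"dz":0,"wx":0,"wy":0,"wz":0}]' | grep -E "tcp|force"
cat > balls.py <<'E'
from h import *
def balls(z=.022):
    im=eyes.snapshot('side'); h=cv2.cvtColor(im,cv2.COLOR_RGB2HSV); 
    m=cv2.inRange(h,np.array((19,185,90)),np.array((32,255,255))); m[:150]=0;m[270:]=0;m[:,:195]=0;m[:,330:]=0
    n,l,st,c=cv2.connectedComponentsWithStats(m); a=np.radians(85.8);u=np.array([np.cos(a),np.sin(a)]);v=np.array([-u[1],u[0]])
    for i in range(1,n):
        if st[i,4]>4:
            w=ray('side',c[i],z)[0,:2]-[.5213,-.0512]; print(c[i].round(1),st[i,2:5],'xt,yt mm',(1000*w@u).round(),(1000*w@v).round())
    g=cv2.cvtColor(im,cv2.COLOR_RGB2HSV)[190:225,240:285,1]; d=cv2.distanceTransform(m,cv2.DIST_L2,5)
    pk=(d==cv2.dilate(d,np.ones((5,5))))&(d>1.8)
    for y,x in np.argwhere(pk):
        w=ray('side',[x,y],z)[0,:2]-[.5213,-.0512]; print('peak',x,y,d[y,x].round(1),(1000*w@u).round(),(1000*w@v).round())
if __name__=='__main__': balls()
E
python3 balls.py
```

```text
tcp_pos: [0.5199, -0.0775, 0.1584]
force: [-2.6, -14.1, 15.0]
gripper_force: 110.2
[255.7 207.2] [ 21  16 146] xt,yt mm 83.0 15.0
peak 256 204 3.6 94.0 6.0
peak 250 206 2.8 97.0 27.0
peak 262 208 2.8 68.0 -1.0
peak 262 209 2.8 65.0 2.0
peak 254 211 2.2 71.0 28.0
peak 255 211 2.2 70.0 25.0
peak 255 212 2.2 66.0 27.0
```

```bash

python3 -m inch '[{"dx":-0.2,"dy":0,"dz":-0.2,"wx":0,"wy":1.5,"wz":0},{"dx":-0.15,"dy":0,"dz":-0.1,"wx":0,"wy":2.5,"wz":0},{"dx":-0.15,"dy":0,"dz":0,"wx":0,"wy":2.5,"wz":0},{"dx":-0.15,"dy":0,"dz":0,"wx":0,"wy":2.5,"wz":0},{"dx":0,"dy":0,"dz":0,"wx":0,"wy":0,"wz":0}]' | grep -E "tcp|force|rot"
python3 balls.py
```

```text
tcp_pos: [0.5166, -0.0805, 0.1577]
tool_rot: [0.731, 0.679, 0.053, -0.049]
force: [0.7, -0.7, -3.5]
gripper_force: 107.4
[254.9 205.1] [18 12 77] xt,yt mm 92.0 12.0
[254.8 211.6] [ 7  5 23] xt,yt mm 68.0 27.0
peak 249 204 2.2 107.0 26.0
peak 256 204 2.8 94.0 6.0
peak 250 205 2.2 101.0 25.0
peak 255 212 2.2 66.0 27.0
```

```bash

python3 -m inch '[{"dx":-0.6,"dy":0,"dz":-0.1,"wx":0,"wy":2.5,"wz":0},{"dx":-0.6,"dy":0,"dz":-0.2,"wx":0,"wy":2.5,"wz":0},{"dx":-0.6,"dy":0,"dz":-0.2,"wx":0,"wy":2.5,"wz":0},{"dx":-0.6,"dy":0,"dz":-0.2,"wx":0,"wy":2.5,"wz":0},{"dx":-0.6,"dy":0,"dz":-0.2,"wx":0,"wy":2.5,"wz":0},{"dx":0,"dy":0,"dz":0,"wx":0,"wy":0,"wz":0},{"dx":0,"dy":0,"dz":0,"wx":0,"wy":0,"wz":0}]' | grep -E "tcp|force|rot"
python3 balls.py; python3 -c "
from h import *
togo([.5185,-.08,.2],-4.2)
import numpy as np
print(np.mean([sense()['force'] for _ in range(5)],0))"
```

```text
tcp_pos: [0.5145, -0.1107, 0.1596]
tool_rot: [0.72, 0.67, 0.132, -0.122]
force: [0.5, -0.2, -4.0]
gripper_force: 107.8
[260.4 202.9] [ 21  19 161] xt,yt mm 90.0 -8.0
peak 267 198 3.6 97.0 -38.0
peak 260 202 3.6 95.0 -9.0
peak 254 204 2.8 98.0 12.0
peak 257 211 2.2 66.0 20.0
shift [ 4.3   0.18 -2.69] turn [ 2.000e-02 -2.072e+01  8.000e-02] tcp [ 0.5145 -0.1105  0.1597] F [ 0.6 -0.6 -4.4] t 19.9
[ 0.59533828 -0.63515533 -4.40920964]
```

```bash
cat > hyp.py <<'E'
from h import *
s=sense(); R=Ro.from_quat(s['tool_rot'])
for k in range(3):
    print('pan row',k,[proj('side',[s['tcp_pos']+R.apply([.054+.028*k,y,.135])-[0,.003,0]])[0].round(0).tolist() for y in(-.03,0,.03)])
a=np.radians(85.8);u=np.array([np.cos(a),np.sin(a)]);v=np.array([-u[1],u[0]])
for x in(.061,.089): print('floor',x,[proj('side',[np.r_[np.array([.5213,-.0512])+x*u+y*v,.020]])[0].round(0).tolist() for y in(.035,0,-.035)])
f=[]
for i in range(8): eyes.snapshot('side'); f.append(sense()['force'][2])
print(np.mean(f),np.std(f))
E
python3 hyp.py
```

```text
pan row 0 [[258.0, 212.0], [266.0, 208.0], [274.0, 204.0]]
pan row 1 [[254.0, 205.0], [262.0, 201.0], [270.0, 197.0]]
pan row 2 [[249.0, 198.0], [257.0, 194.0], [265.0, 190.0]]
floor 0.061 [[254.0, 214.0], [263.0, 210.0], [272.0, 206.0]]
floor 0.089 [[249.0, 209.0], [259.0, 205.0], [268.0, 200.0]]
-4.270410755765686 0.3899649543469317
```

```bash
cat > plan.py <<'E'
from h import *
import sys
O=np.array([.5205,-.0475]); a=np.radians(85.8); u=np.array([np.cos(a),np.sin(a)]); v=np.array([-u[1],u[0]])
LIP=np.array([.128,0,.151])
def lip():
    s=sense(); R=Ro.from_quat(s['tool_rot']); p=s['tcp_pos']+R.apply(LIP); d=p[:2]-O
    z=R.apply([0,0,1]); tilt=np.degrees(np.arctan2(z[:2]@u,-z[2]))
    return d@u,d@v,p[2],tilt
def plan(xt,z,tilt,n,yt=0):
    """rows taking the lip to trough (xt,yt), height z, nose-up tilt in n even steps"""
    x0,y0,z0,t0=lip(); s=sense(); P=s['tcp_pos'];R=Ro.from_quat(s['tool_rot'])
    print('lip now',np.round([x0,y0,z0],4),'tilt',round(t0,1),'F',s['force'].round(1),'t',s['t'].round(2))
    b=np.radians(-4.2); y=np.array([np.cos(b),np.sin(b),0]); B=Ro.from_matrix(np.c_[np.cross(y,[0,0,-1.]),y,[0,0,-1.]])
    for i in range(1,n+1):
        f=i/n; q=np.array([x0,y0,z0])+(np.array([xt,yt,z])-[x0,y0,z0])*f
        R2=B*Ro.from_rotvec([0,np.radians(t0+(tilt-t0)*f),0]); P2=np.r_[O+q[0]*u+q[1]*v,q[2]]-R2.apply(LIP)
        d=100*R.inv().apply(P2-P); w=np.degrees((R.inv()*R2).as_rotvec()); print(d.round(2),w.round(2)); P,R=P2,R2
if __name__=='__main__': plan(*[float(k) for k in sys.argv[1:4]],int(sys.argv[4]))
E
python3 -m inch '[{"dx":0.3,"dy":0,"dz":-0.8,"wx":0,"wy":0,"wz":0},{"dx":0.5,"dy":0,"dz":-1.4,"wx":0,"wy":0,"wz":0},{"dx":0.5,"dy":0,"dz":-1.4,"wx":0,"wy":0,"wz":0},{"dx":0.5,"dy":0,"dz":-1.4,"wx":0,"wy":0,"wz":0},{"dx":0.3,"dy":0,"dz":-0.8,"wx":0,"wy":0,"wz":0},{"dx":0,"dy":0,"dz":0,"wx":0,"wy":0,"wz":0}]' | grep -E "tcp|force|rot"
python3 balls.py; python3 hyp.py; python3 plan.py .165 .10 8 8
```

```text
tcp_pos: [0.5143, -0.112, 0.2222]
tool_rot: [0.72, 0.67, 0.132, -0.122]
force: [-0.3, 0.4, -3.8]
gripper_force: 108.0
[260.2 188.3] [ 22  19 141] xt,yt mm 148.0 -43.0
[263.4 193.8] [2 3 5] xt,yt mm 120.0 -38.0
peak 269 182 2.0 158.0 -85.0
peak 267 186 2.8 145.0 -68.0
peak 258 189 2.2 150.0 -35.0
peak 261 189 2.8 144.0 -44.0
peak 252 190 2.2 157.0 -16.0
peak 253 191 2.2 151.0 -16.0
peak 253 192 2.2 147.0 -14.0
pan row 0 [[258.0, 199.0], [266.0, 195.0], [275.0, 191.0]]
pan row 1 [[253.0, 191.0], [262.0, 187.0], [270.0, 183.0]]
pan row 2 [[248.0, 184.0], [257.0, 180.0], [265.0, 176.0]]
floor 0.061 [[254.0, 214.0], [263.0, 210.0], [272.0, 206.0]]
floor 0.089 [[249.0, 209.0], [259.0, 205.0], [268.0, 200.0]]
-3.890600687996951 0.2834640160073745Traceback (most recent call last):
  File "plan.py", line 18, in <module>
    if __name__=='__main__': plan(*[float(k) for k in sys.argv[1:4]],int(sys.argv[4]))
                             ~~~~^^^^^^^^^^^^^^^^^^^^^^^^^^^^^^^^^^^^^^^^^^^^^^^^^^^^^
  File "plan.py", line 12, in plan
    print('lip now',np.round([x0,y0,z0],4),'tilt',round(t0,1),'F',s['force'].round(1),'t',s['t'].round(2))
                                                                                          ^^^^^^^^^^^^
AttributeError: 'float' object has no attribute 'round'
```

```bash
sed -i "s/s\['t'\].round(2)/round(s['t'],2)/" plan.py; python3 plan.py .165 .10 10 8
```

```text
lip now [0.1087 0.0019 0.1253] tilt 20.8 F [-0.2  0.6 -4. ] t 21.5
[0.91 0.   0.25] [-0.06 -1.35  0.04]
[0.92 0.02 0.23] [ 0.   -1.35  0.  ]
[0.93 0.02 0.22] [ 0.   -1.35  0.  ]
[0.94 0.02 0.21] [ 0.   -1.35 -0.  ]
[0.95 0.02 0.19] [-0.   -1.35  0.  ]
[0.97 0.02 0.18] [ 0.   -1.35  0.  ]
[0.98 0.02 0.17] [ 0.   -1.35  0.  ]
[0.99 0.02 0.15] [ 0.   -1.35 -0.  ]
```

```bash

python3 -m inch '[{"dx":0.4,"dy":0,"dz":0.1,"wx":0,"wy":-0.6,"wz":0},{"dx":0.9,"dy":0,"dz":0.2,"wx":0,"wy":-1.3,"wz":0},{"dx":0.9,"dy":0,"dz":0.2,"wx":0,"wy":-1.4,"wz":0},{"dx":0.9,"dy":0,"dz":0.2,"wx":0,"wy":-1.4,"wz":0},{"dx":1,"dy":0.1,"dz":0.2,"wx":0,"wy":-1.4,"wz":0},{"dx":1,"dy":0.1,"dz":0.2,"wx":0,"wy":-1.4,"wz":0},{"dx":1,"dy":0,"dz":0.2,"wx":0,"wy":-1.4,"wz":0},{"dx":1,"dy":0,"dz":0.2,"wx":0,"wy":-1.3,"wz":0},{"dx":0.4,"dy":0,"dz":0.1,"wx":0,"wy":-0.6,"wz":0},{"dx":0,"dy":0,"dz":0,"wx":0,"wy":0,"wz":0}]' | grep -E "tcp|force|rot"
python3 plan.py .168 .078 1 4;python3 plan.py .168 .058 -14 12; python3 balls.py
```

```text
tcp_pos: [0.5215, -0.035, 0.2266]
tool_rot: [0.729, 0.679, 0.064, -0.059]
force: [-0.4, 0.4, -3.4]
gripper_force: 107.8
lip now [0.1648 0.0002 0.1001] tilt 10.0 F [-0.4  0.4 -3.4] t 22.75
[ 0.59 -0.03  0.07] [-0.03 -2.25  0.13]
[0.61 0.01 0.07] [-0.   -2.25  0.  ]
[0.63 0.01 0.07] [ 0.   -2.25 -0.  ]
[0.65 0.01 0.06] [ 0.   -2.25  0.  ]
lip now [0.1648 0.0002 0.1001] tilt 10.0 F [-0.4  0.4 -3.4] t 22.75
[ 0.5  -0.03 -0.09] [-0.03 -2.    0.13]
[ 0.51  0.   -0.09] [ 0. -2. -0.]
[ 0.52  0.   -0.09] [-0. -2.  0.]
[ 0.54  0.   -0.09] [ 0. -2. -0.]
[ 0.55  0.   -0.09] [ 0. -2. -0.]
[ 0.56  0.   -0.09] [ 0. -2.  0.]
[ 0.57  0.   -0.09] [ 0. -2. -0.]
[ 0.59  0.   -0.09] [ 0. -2.  0.]
[ 0.6   0.   -0.09] [-0. -2. -0.]
[ 0.61  0.   -0.09] [ 0. -2.  0.]
[ 0.62  0.   -0.1 ] [-0. -2. -0.]
[ 0.63  0.   -0.1 ] [ 0. -2.  0.]
[248.2 182.7] [17 11 77] xt,yt mm 194.0 -23.0
peak 249 182 2.2 196.0 -27.0
peak 252 182 2.2 190.0 -36.0
peak 245 183 2.0 199.0 -13.0
peak 245 184 2.0 195.0 -11.0
peak 245 185 2.0 190.0 -8.0
```

```bash

python3 -m inch '[{"dx":0.5,"dy":0,"dz":-0.1,"wx":0,"wy":-2,"wz":0},{"dx":0.5,"dy":0,"dz":-0.1,"wx":0,"wy":-2,"wz":0},{"dx":0.5,"dy":0,"dz":-0.1,"wx":0,"wy":-2,"wz":0},{"dx":0.55,"dy":0,"dz":-0.1,"wx":0,"wy":-2,"wz":0},{"dx":0.55,"dy":0,"dz":-0.1,"wx":0,"wy":-2,"wz":0},{"dx":0.55,"dy":0,"dz":-0.1,"wx":0,"wy":-2,"wz":0},{"dx":0.55,"dy":0,"dz":-0.1,"wx":0,"wy":-2,"wz":0},{"dx":0.6,"dy":0,"dz":-0.1,"wx":0,"wy":-2,"wz":0},{"dx":0.6,"dy":0,"dz":-0.1,"wx":0,"wy":-2,"wz":0},{"dx":0.6,"dy":0,"dz":-0.1,"wx":0,"wy":-2,"wz":0}]' | grep -E "tcp|force"
python3 -m inch '[{"dx":0.6,"dy":0,"dz":-0.1,"wx":0,"wy":-2,"wz":0},{"dx":0.6,"dy":0,"dz":-0.1,"wx":0,"wy":-2,"wz":0},{"dx":0,"dy":0,"dz":0,"wx":0,"wy":0,"wz":0},{"dx":0,"dy":0,"dz":0,"wx":0,"wy":0,"wz":0},{"dx":0,"dy":0,"dz":0,"wx":0,"wy":0,"wz":0},{"dx":0,"dy":0,"dz":0,"wx":0,"wy":0,"wz":0}]' | grep -E "tcp|force"
python3 plan.py .168 .062 -24 5; python3 balls.py; python3 hyp.py|tail -1
```

```text
tcp_pos: [0.5255, 0.0184, 0.2369]
force: [0.2, -0.4, -4.3]
gripper_force: 107.7
tcp_pos: [0.5265, 0.0304, 0.2368]
force: [0.7, -0.2, -3.2]
gripper_force: 108.0
lip now [ 0.1658 -0.0003  0.0593] tilt -14.0 F [ 0.7 -0.2 -3.2] t 24.8
[ 0.56 -0.01 -0.5 ] [ 0.01 -2.    0.01]
[ 0.56 -0.01 -0.5 ] [ 0. -2. -0.]
[ 0.56 -0.01 -0.5 ] [ 0. -2.  0.]
[ 0.56 -0.01 -0.5 ] [-0. -2. -0.]
[ 0.56 -0.01 -0.5 ] [ 0. -2.  0.]
[232.2 177. ] [ 21  13 105] xt,yt mm 249.0 9.0
peak 239 174 3.0 249.0 -18.0
peak 240 174 3.0 248.0 -21.0
peak 231 178 2.2 247.0 15.0
peak 233 178 2.2 243.0 9.0
peak 225 180 3.0 250.0 37.0
-2.3069076125043915 0.6180902654536531
```

```bash

python3 -m inch '[{"dx":0.55,"dy":0,"dz":-0.5,"wx":0,"wy":-2,"wz":0},{"dx":0.55,"dy":0,"dz":-0.5,"wx":0,"wy":-2,"wz":0},{"dx":0.55,"dy":0,"dz":-0.5,"wx":0,"wy":-2,"wz":0},{"dx":0.55,"dy":0,"dz":-0.5,"wx":0,"wy":-2,"wz":0},{"dx":0.55,"dy":0,"dz":-0.5,"wx":0,"wy":-2,"wz":0},{"dx":0,"dy":0,"dz":0,"wx":0,"wy":0,"wz":0},{"dx":0,"dy":0,"dz":0,"wx":0,"wy":0,"wz":0},{"dx":0,"dy":0,"dz":0,"wx":0,"wy":0,"wz":0}]' | grep -E "tcp|force"
python3 -m inch '[{"dx":-1,"dy":0,"dz":-2,"wx":0,"wy":0,"wz":0},{"dx":-2,"dy":0,"dz":-4,"wx":0,"wy":0,"wz":0},{"dx":-2,"dy":0,"dz":-4,"wx":0,"wy":3,"wz":0},{"dx":-4,"dy":0,"dz":0,"wx":0,"wy":7,"wz":0},{"dx":-5,"dy":0,"dz":0,"wx":0,"wy":7,"wz":0},{"dx":-5,"dy":0,"dz":0,"wx":0,"wy":7,"wz":0},{"dx":-5,"dy":0,"dz":0,"wx":0,"wy":0,"wz":0},{"dx":-5,"dy":0,"dz":0,"wx":0,"wy":0,"wz":0},{"dx":0,"dy":0,"dz":0,"wx":0,"wy":0,"wz":0},{"dx":0,"dy":0,"dz":0,"wx":0,"wy":0,"wz":0}]' | grep -E "tcp|force"
python3 - <<'E'
from h import *
togo([.4384,-.3015,.2539],-127.1)
a=np.radians(85.8);u=np.array([np.cos(a),np.sin(a)]);v=np.array([-u[1],u[0]])
for n,O in(('side',(.5213,-.0512)),('top',(.5202,-.0463))):
    im=eyes.snapshot(n); h=cv2.cvtColor(im,cv2.COLOR_RGB2HSV); m=cv2.inRange(h,np.array((18,150,100)),np.array((32,255,255)))
    c,_=cv2.findContours(m,cv2.RETR_EXTERNAL,cv2.CHAIN_APPROX_NONE)
    for k in c:
        x,y,w,hh=cv2.boundingRect(k); p=ray(n,[x+w/2-.5,y+hh/2-.5],.02)[0,:2]-O
        if cv2.contourArea(k)>6: print(n,(x,y,w,hh),cv2.contourArea(k),(1000*p@u).round(),(1000*p@v).round())
E
```

```text
tcp_pos: [0.5289, 0.0642, 0.2519]
force: [0.1, -0.5, -1.7]
gripper_force: 108.1
tcp_pos: [0.511, -0.1753, 0.3959]
force: [0.2, -0.6, -1.5]
gripper_force: 108.0
shift [-13.13  -6.29  14.19] turn [-1.0000e-01  5.0000e-02  1.2289e+02] tcp [ 0.511  -0.1753  0.3959] F [ 0.2 -0.6 -1.5] t 27.5
side (414, 260, 72, 45) 52.0 -452.0 -290.0
side (391, 221, 20, 18) 259.5 -241.0 -312.0
side (237, 187, 7, 8) 25.5 179.0 18.0
side (248, 176, 11, 13) 65.0 190.0 -40.0
side (222, 171, 21, 13) 92.0 251.0 9.0
top (187, 210, 8, 7) 31.0 250.0 34.0
top (215, 209, 6, 6) 22.0 174.0 17.0
top (189, 202, 8, 7) 30.0 250.0 10.0
top (192, 192, 8, 6) 28.5 248.0 -22.0
top (212, 183, 10, 17) 60.0 190.0 -43.0
top (380, 128, 17, 16) 118.5 -288.0 -301.0
```

```bash

python3 -m inch '[{"dx":-2,"dy":-1,"dz":0,"wx":0,"wy":0,"wz":2},{"dx":-4,"dy":-2,"dz":1,"wx":0,"wy":0,"wz":0},{"dx":-4,"dy":-1.9,"dz":1,"wx":0,"wy":0,"wz":0},{"dx":-3,"dy":-1.4,"dz":1,"wx":0,"wy":0,"wz":0},{"dx":0,"dy":0,"dz":1,"wx":0,"wy":0,"wz":10},{"dx":0,"dy":0,"dz":1,"wx":0,"wy":0,"wz":10},{"dx":0,"dy":0,"dz":1,"wx":0,"wy":0,"wz":10},{"dx":0,"dy":0,"dz":1,"wx":0,"wy":0,"wz":10},{"dx":0,"dy":0,"dz":0,"wx":0,"wy":0,"wz":10},{"dx":0,"dy":0,"dz":0,"wx":0,"wy":0,"wz":10}]' | grep -E "tcp|force"
python3 -m inch '[{"dx":0,"dy":0,"dz":0,"wx":0,"wy":0,"wz":10},{"dx":0,"dy":0,"dz":0,"wx":0,"wy":0,"wz":10},{"dx":0,"dy":0,"dz":0,"wx":0,"wy":0,"wz":10},{"dx":0,"dy":0,"dz":0,"wx":0,"wy":0,"wz":10},{"dx":0,"dy":0,"dz":0,"wx":0,"wy":0,"wz":10},{"dx":0,"dy":0,"dz":0,"wx":0,"wy":0,"wz":10},{"dx":0,"dy":0,"dz":0,"wx":0,"wy":0,"wz":0}]' | grep -E "tcp|force"
python3 -c "
from h import *
togo([.4384,-.3015,.1539],-127.1)"
```

```text
tcp_pos: [0.4362, -0.2967, 0.3261]
force: [0.0, 0.0, -1.9]
gripper_force: 108.2
tcp_pos: [0.4361, -0.2969, 0.3263]
force: [-0.3, -0.6, -2.0]
gripper_force: 108.1
shift [ 0.46  0.25 17.24] turn [-0.02  0.03  1.2 ] tcp [ 0.4361 -0.2969  0.3263] F [-0.3 -0.6 -2. ] t 29.73
```

```bash

python3 -m inch '[{"dx":0.5,"dy":0.2,"dz":2,"wx":0,"wy":0,"wz":1},{"dx":0,"dy":0,"dz":4,"wx":0,"wy":0,"wz":0},{"dx":0,"dy":0,"dz":4,"wx":0,"wy":0,"wz":0},{"dx":0,"dy":0,"dz":3.5,"wx":0,"wy":0,"wz":0},{"dx":0,"dy":0,"dz":1.8,"wx":0,"wy":0,"wz":0},{"dx":0,"dy":0,"dz":0.9,"wx":0,"wy":0,"wz":0},{"dx":0,"dy":0,"dz":0.5,"wx":0,"wy":0,"wz":0},{"dx":0,"dy":0,"dz":0.3,"wx":0,"wy":0,"wz":0},{"dx":0,"dy":0,"dz":0,"wx":0,"wy":0,"wz":0}]' | grep -E "tcp|force"
python3 -m inch '[{"dx":0,"dy":0,"dz":0.2,"wx":0,"wy":0,"wz":0},{"dx":0,"dy":0,"dz":0,"wx":0,"wy":0,"wz":0}]' | grep -E "tcp|force"
```

```text
tcp_pos: [0.4388, -0.303, 0.1567]
force: [-0.5, 0.3, -2.0]
gripper_force: 108.1
tcp_pos: [0.4386, -0.3029, 0.1544]
force: [1.1, 0.1, -2.6]
gripper_force: 108.1
```

```bash

python3 -m inch '[{"dx":0,"dy":0,"dz":0.15,"wx":0,"wy":0,"wz":0},{"dx":0,"dy":0,"dz":0,"wx":0,"wy":0,"wz":0}]' | grep -E "tcp|force"
python3 -m inch '[{"dx":0,"dy":0,"dz":0.1,"wx":0,"wy":0,"wz":0},{"dx":0,"dy":0,"dz":0,"wx":0,"wy":0,"wz":0}]' | grep -E "tcp|force"
```

```text
tcp_pos: [0.4386, -0.3029, 0.154]
force: [-1.4, 2.5, 7.1]
gripper_force: 109.7
tcp_pos: [0.4385, -0.3027, 0.1539]
force: [-3.9, 3.5, 13.5]
gripper_force: 110.8
```

```bash

python3 -m inch '[{"dx":0,"dy":0,"dz":-0.15,"wx":0,"wy":0,"wz":0},{"dx":0,"dy":0,"dz":0,"wx":0,"wy":0,"wz":0}]' 0 30| grep -E "tcp|force"
python3 -m inch '[{"dx":0,"dy":0,"dz":0,"wx":0,"wy":0,"wz":0},{"dx":0,"dy":0,"dz":0,"wx":0,"wy":0,"wz":0},{"dx":0,"dy":0,"dz":0,"wx":0,"wy":0,"wz":0},{"dx":0,"dy":0,"dz":0,"wx":0,"wy":0,"wz":0},{"dx":0,"dy":0,"dz":-2,"wx":0,"wy":0,"wz":0},{"dx":0,"dy":0,"dz":-4,"wx":0,"wy":0,"wz":0},{"dx":0,"dy":0,"dz":-5,"wx":0,"wy":0,"wz":0},{"dx":0,"dy":0,"dz":-5,"wx":0,"wy":0,"wz":0}]' 1 30
python3 -m inch '[{"dx":-6,"dy":0,"dz":0,"wx":0,"wy":0,"wz":0},{"dx":0,"dy":6,"dz":0,"wx":0,"wy":0,"wz":0},{"dx":0,"dy":6,"dz":0,"wx":0,"wy":0,"wz":0},{"dx":0,"dy":6,"dz":0,"wx":0,"wy":0,"wz":0},{"dx":0,"dy":6,"dz":0,"wx":0,"wy":0,"wz":0},{"dx":0,"dy":4,"dz":0,"wx":0,"wy":0,"wz":0},{"dx":0,"dy":0,"dz":0,"wx":0,"wy":0,"wz":0}]' | grep -E "tcp|force|^t:"
cat > chk.py <<'E'
from h import *
for n in('side','top'):
    im=eyes.snapshot(n); old=cv2.imread(f'pics/{n}0.png')[:,:,::-1]; cv2.imwrite(f'pics/{n}_end.png',im[:,:,::-1])
    h=cv2.cvtColor(im,cv2.COLOR_RGB2HSV); O={'side':(.5213,-.0512),'top':(.5202,-.0463)}[n]
    a=np.radians(85.8);u=np.array([np.cos(a),np.sin(a)]);v=np.array([-u[1],u[0]])
    m=cv2.inRange(h,np.array((18,150,100)),np.array((32,255,255))); c,_=cv2.findContours(m,cv2.RETR_EXTERNAL,cv2.CHAIN_APPROX_NONE)
    for k in c:
        x,y,w,hh=cv2.boundingRect(k); p=ray(n,[x+w/2-.5,y+hh/2-.5],.02)[0,:2]-O
        if cv2.contourArea(k)>6: print(n,'gold',(x,y,w,hh),cv2.contourArea(k),(1000*p@u).round(),(1000*p@v).round())
    d=cv2.morphologyEx((np.abs(im.astype(int)-old).max(2)>40).astype(np.uint8),cv2.MORPH_OPEN,np.ones((2,2),np.uint8)); c,_=cv2.findContours(d,cv2.RETR_EXTERNAL,cv2.CHAIN_APPROX_NONE)
    for k in c:
        if cv2.contourArea(k)>15: print(n,'diff',cv2.boundingRect(k),cv2.contourArea(k))
    roi=(350,392,228,270) if n=='top' else (288,330,262,300)
    for lab,I in(('old',old),('new',im)):
        r=cv2.minAreaRect(big(mask(I.copy(),(0,120,30),(12,255,255),roi))); print(n,lab,'handle',np.round(r[0],1),np.round(r[1],1),round(r[2],1))
E
python3 chk.py
```

```text
tcp_pos: [0.4387, -0.303, 0.154]
force: [-1.4, 1.2, 7.6]
gripper_force: 109.4
t: 32.85
tcp_pos: [0.4383, -0.3026, 0.3144]
tool_rot: [0.948, -0.319, -0.0, -0.0]
force: [1.1, -0.4, -0.5]
finger_gap: 1.001
gripper_force: 0.0
t: 33.72
tcp_pos: [0.2198, -0.4923, 0.313]
force: [-0.2, 0.0, -0.0]
gripper_force: 0.0
side gold (414, 257, 72, 48) 52.0 -449.0 -294.0
side gold (391, 221, 20, 18) 258.5 -241.0 -312.0
side diff (117, 311, 26, 18) 182.0
side diff (328, 310, 25, 3) 24.0
side diff (253, 285, 23, 23) 38.0
side diff (195, 283, 50, 53) 1070.5
side diff (138, 282, 25, 43) 322.0
side diff (15, 277, 61, 49) 1545.0
side diff (0, 260, 22, 19) 243.0
side diff (14, 248, 57, 39) 918.5
side diff (133, 244, 67, 36) 1063.0
side diff (97, 234, 32, 43) 434.0
side diff (66, 143, 73, 112) 2831.0
side diff (106, 108, 74, 126) 1899.0
side diff (100, 87, 21, 19) 121.5
side diff (39, 39, 11, 13) 40.0
side diff (37, 31, 15, 4) 17.5
side diff (48, 0, 295, 420) 31423.5
side diff (32, 0, 8, 18) 74.5
side diff (0, 0, 36, 38) 907.5
side old handle [306.5 276. ] [10. 29.] 90.0Traceback (most recent call last):
  File "chk.py", line 15, in <module>
    r=cv2.minAreaRect(big(mask(I.copy(),(0,120,30),(12,255,255),roi))); print(n,lab,'handle',np.round(r[0],1),np.round(r[1],1),round(r[2],1))
                      ~~~^^^^^^^^^^^^^^^^^^^^^^^^^^^^^^^^^^^^^^^^^^^^
  File "h.py", line 17, in big
    c,_=cv2.findContours(m,cv2.RETR_EXTERNAL,cv2.CHAIN_APPROX_NONE); return max(c,key=cv2.contourArea)
                                                                            ~~~^^^^^^^^^^^^^^^^^^^^^^^
ValueError: max() iterable argument is empty
```

```bash

python3 -m inch '[{"dx":0,"dy":0,"dz":0,"wx":0,"wy":0,"wz":-10},{"dx":0,"dy":0,"dz":0,"wx":0,"wy":0,"wz":-10},{"dx":0,"dy":0,"dz":0,"wx":0,"wy":0,"wz":-10},{"dx":0,"dy":0,"dz":0,"wx":0,"wy":0,"wz":-10},{"dx":0,"dy":0,"dz":0,"wx":0,"wy":0,"wz":-10},{"dx":0,"dy":0,"dz":0,"wx":0,"wy":0,"wz":-10},{"dx":0,"dy":0,"dz":0,"wx":0,"wy":0,"wz":-10},{"dx":0,"dy":0,"dz":0,"wx":0,"wy":0,"wz":-10},{"dx":0,"dy":0,"dz":0,"wx":0,"wy":0,"wz":-10}]' | grep -E "tcp|force|^t:"
python3 -m inch '[{"dx":5.6,"dy":-0.7,"dz":0,"wx":0,"wy":0,"wz":0},{"dx":5.6,"dy":-0.7,"dz":0,"wx":0,"wy":0,"wz":0},{"dx":5.6,"dy":-0.7,"dz":0,"wx":0,"wy":0,"wz":0},{"dx":5.6,"dy":-0.7,"dz":0,"wx":0,"wy":0,"wz":0},{"dx":5.6,"dy":-0.7,"dz":0,"wx":0,"wy":0,"wz":0},{"dx":5.6,"dy":-0.7,"dz":0,"wx":0,"wy":0,"wz":0},{"dx":5.6,"dy":-0.7,"dz":0,"wx":0,"wy":0,"wz":0},{"dx":5.6,"dy":-0.7,"dz":0,"wx":0,"wy":0,"wz":0},{"dx":5.6,"dy":-0.7,"dz":0,"wx":0,"wy":0,"wz":0},{"dx":5.6,"dy":-0.7,"dz":0,"wx":0,"wy":0,"wz":0}]' | grep -E "tcp|force|^t:"
python3 -m inch '[{"dx":2.6,"dy":-5.3,"dz":0,"wx":0,"wy":0,"wz":0},{"dx":2.6,"dy":-5.3,"dz":0,"wx":0,"wy":0,"wz":0},{"dx":2.6,"dy":-5.3,"dz":0,"wx":0,"wy":0,"wz":0},{"dx":2.6,"dy":-5.3,"dz":0,"wx":0,"wy":0,"wz":0},{"dx":2.6,"dy":-5.3,"dz":0,"wx":0,"wy":0,"wz":0},{"dx":2.6,"dy":-5.3,"dz":0,"wx":0,"wy":0,"wz":0},{"dx":2.6,"dy":-5.3,"dz":0,"wx":0,"wy":0,"wz":0},{"dx":2.6,"dy":-5.3,"dz":0,"wx":0,"wy":0,"wz":0},{"dx":2.6,"dy":-5.3,"dz":0,"wx":0,"wy":0,"wz":0},{"dx":2.6,"dy":-5.3,"dz":0,"wx":0,"wy":0,"wz":0}]' | grep -E "tcp|force|^t:"
python3 -m inch '[{"dx":0,"dy":0,"dz":0,"wx":0,"wy":0,"wz":0}]' | grep -E "tcp|force|^t:"
python3 chk.py
```

```text
t: 34.9
tcp_pos: [0.2227, -0.4881, 0.313]
force: [0.3, 0.2, 0.1]
gripper_force: 0.0
t: 36.15
tcp_pos: [0.5037, 0.0022, 0.3133]
force: [0.5, -0.5, 0.8]
gripper_force: 0.0
t: 37.4
tcp_pos: [0.2353, 0.5276, 0.3132]
force: [1.7, 0.2, -0.2]
gripper_force: 0.0
t: 37.52
tcp_pos: [0.2344, 0.529, 0.313]
force: [0.4, -0.7, -0.0]
gripper_force: 0.0
side gold (21, 412, 10, 8) 10.5 -171.0 765.0
side gold (414, 257, 72, 48) 80.0 -449.0 -294.0
side gold (391, 221, 21, 18) 263.5 -242.0 -313.0
side gold (237, 187, 7, 8) 28.0 179.0 18.0
side gold (248, 176, 11, 12) 63.0 192.0 -41.0
side gold (222, 171, 21, 13) 99.0 251.0 9.0
side gold (0, 69, 55, 40) 763.0 1252.0 492.0
side gold (105, 67, 21, 8) 23.5 1190.0 114.0
side gold (77, 0, 12, 5) 15.0 2094.0 16.0
side diff (16, 312, 60, 14) 224.5
side diff (323, 272, 19, 3) 24.0
side diff (0, 272, 36, 7) 84.5
side diff (112, 235, 5, 22) 30.0
side diff (258, 217, 7, 8) 30.5
side diff (267, 209, 16, 15) 117.0
side diff (250, 208, 7, 8) 26.5
side diff (258, 205, 8, 9) 50.0
side diff (267, 201, 8, 10) 52.5
side diff (67, 183, 43, 22) 208.5
side diff (118, 165, 14,
[... 563 characters left out ...]
.] [10. 30.] 90.0
top gold (187, 210, 8, 7) 32.5 250.0 34.0
top gold (215, 208, 6, 7) 24.5 174.0 15.0
top gold (189, 202, 8, 7) 31.5 250.0 10.0
top gold (192, 192, 8, 6) 29.5 248.0 -22.0
top gold (212, 183, 10, 17) 61.0 190.0 -43.0
top gold (377, 128, 20, 20) 288.5 -284.0 -294.0
top diff (110, 408, 7, 9) 30.5
top diff (74, 350, 12, 20) 73.5
top diff (84, 320, 18, 27) 172.5
top diff (27, 295, 34, 20) 178.5
top diff (0, 270, 17, 22) 204.0
top diff (262, 221, 9, 10) 63.5
top diff (245, 219, 10, 10) 65.5
top diff (266, 198, 11, 22) 145.0
top diff (250, 198, 13, 20) 131.5
top diff (167, 170, 73, 62) 3403.5
top old handle [368.2 249.2] [ 7.1 27. ] 42.5
top new handle [369.4 249.4] [ 6.6 27. ] 42.5
```

```bash
python3 - <<'E'
from h import *
a=np.radians(85.8);u=np.array([np.cos(a),np.sin(a)]);v=np.array([-u[1],u[0]])
for n,O in(('top',np.array((.5202,-.0463))),('side',np.array((.5213,-.0512)))):
    im=cv2.imread(f'pics/{n}_end.png')[:,:,::-1].copy()
    for yt in(-.05,-.02,.02,.05):
        xs=np.arange(.110,.148,.002); P=np.array([np.r_[O+x*u+yt*v,.055] for x in xs]); q=proj(n,P).astype(np.float32)
        val=cv2.remap(im,q[:,0][None],q[:,1][None],cv2.INTER_LINEAR)[0]
        print(n,yt,' '.join(f'{int(g[0])}/{int(g[2])}' for g in val))
    # tray outer +x edge and side edges
    for yt in(-.045,0,.045):
        xs=np.arange(.250,.285,.0005); q=proj(n,np.array([np.r_[O+x*u+yt*v,.05] for x in xs])).astype(np.float32)
        g=cv2.remap(cv2.cvtColor(im,cv2.COLOR_RGB2GRAY),q[:,0][None],q[:,1][None],cv2.INTER_LINEAR)[0].astype(float); i=np.argmin(np.gradient(cv2.GaussianBlur(g[None],(9,1),2)[0])); print('  +x edge',yt,xs[i].round(4))
    for xt in(.15,.2,.245):
      for sg in(-1,1):
        ys=np.arange(.06,.085,.0005); q=proj(n,np.array([np.r_[O+xt*u+sg*y*v,.05] for y in ys])).astype(np.float32)
        g=cv2.remap(cv2.cvtColor(im,cv2.COLOR_RGB2GRAY),q[:,0][None],q[:,1][None],cv2.INTER_LINEAR)[0].astype(float); i=np.argmin(np.gradient(cv2.GaussianBlur(g[None],(9,1),2)[0])); print('  y edge',xt,(sg*ys[i]).round(4))
E
```

```text
top -0.05 150/75 153/77 156/78 154/77 158/78 177/88 213/107 232/142 242/184 244/230 244/243 244/248 245/247 245/247 245/247 245/247 245/247 245/247 245/247
top -0.02 230/117 230/117 225/113 214/105 193/94 193/95 216/110 234/146 243/189 245/231 245/244 245/248 245/247 245/247 245/247 245/247 245/247 245/247 245/247
top 0.02 231/118 230/117 228/115 215/105 198/96 187/92 213/108 232/141 243/182 245/226 245/242 245/248 245/247 245/247 245/247 244/247 245/247 245/247 245/247
top 0.05 240/130 240/130 239/128 233/122 226/116 223/114 232/125 239/150 244/186 245/229 245/242 245/248 245/247 244/247 245/247 245/247 245/247 245/247 245/247
  +x edge -0.045 0.27
  +x edge 0 0.2705
  +x edge 0.045 0.2695
  y edge 0.15 -0.0765
  y edge 0.15 0.0685
  y edge 0.2 -0.077
  y edge 0.2 0.068
  y edge 0.245 -0.076
  y edge 0.245 0.068
side -0.05 152/54 155/56 157/58 152/56 158/57 156/56 147/53 171/62 204/77 238/95 249/118 252/136 251/148 224/148 201/147 182/146 180/147 180/148 181/148
side -0.02 151/56 153/57 155/58 157/58 159/58 161/58 159/56 164/57 188/67 225/99 247/130 255/168 255/207 255/243 255/255 255/255 251/233 240/143 238/71
side 0.02 157/57 159/57 161/58 161/58 160/59 157/59 151/54 142/49 175/68 224/101 255/135 255/185 255/225 255/255 255/255 251/225 248/205 249/215 253/198
side 0.05 227/99 236/90 222/91 219/88 222/82 211/86 216/94 240/106 250/112 250/119 254/158 255/199 252/223 249/230 255/255 255/254 255/254 255/255 255/255
  +x edge -0.045 0.2725
  +x edge 0 0.272
  +x edge 0.045 0.2715
  y edge 0.15 -0.0745
  y edge 0.15 0.069
  y edge 0.2 -0.074
  y edge 0.2 0.0695
  y edge 0.245 -0.075
  y edge 0.245 0.07
```

```bash

python3 -m inch '[{"dx":0,"dy":0,"dz":0,"wx":0,"wy":0,"wz":9.5},{"dx":0,"dy":0,"dz":0,"wx":0,"wy":0,"wz":9.5},{"dx":0,"dy":0,"dz":0,"wx":0,"wy":0,"wz":9.5},{"dx":0,"dy":0,"dz":0,"wx":0,"wy":0,"wz":9.5},{"dx":0,"dy":0,"dz":0,"wx":0,"wy":0,"wz":9.5},{"dx":0,"dy":0,"dz":0,"wx":0,"wy":0,"wz":9.5},{"dx":0,"dy":0,"dz":0,"wx":0,"wy":0,"wz":0}]' 0 30 | grep -E "tcp|force|^t:"
python3 -c "
from h import *
togo([.5429,.2577,.2],-94.2)"
```

```text
t: 38.5
tcp_pos: [0.2388, 0.5246, 0.3132]
force: [0.2, 0.4, -0.0]
gripper_force: 0.0
shift [32.26 24.41 11.33] turn [0.07 0.03 0.07] tcp [0.2388 0.5246 0.3132] F [ 0.2  0.4 -0. ] t 38.5
```

```bash

python3 -m inch '[{"dx":3.6,"dy":2.7,"dz":0,"wx":0,"wy":0,"wz":0},{"dx":3.6,"dy":2.7,"dz":0,"wx":0,"wy":0,"wz":0},{"dx":3.6,"dy":2.7,"dz":0,"wx":0,"wy":0,"wz":0},{"dx":3.6,"dy":2.7,"dz":0,"wx":0,"wy":0,"wz":0},{"dx":3.6,"dy":2.7,"dz":2,"wx":0,"wy":0,"wz":0},{"dx":3.6,"dy":2.7,"dz":2,"wx":0,"wy":0,"wz":0},{"dx":3.6,"dy":2.7,"dz":2,"wx":0,"wy":0,"wz":0},{"dx":3.6,"dy":2.7,"dz":2,"wx":0,"wy":0,"wz":0},{"dx":3.5,"dy":2.8,"dz":2,"wx":0,"wy":0,"wz":0},{"dx":0,"dy":0,"dz":1.3,"wx":0,"wy":0,"wz":0}]' | grep -E "tcp|force|^t:|gap"
python3 -c "
from h import *
togo([.5429,.2577,.093],-94.2)"
```

```text
t: 39.75
tcp_pos: [0.5453, 0.2563, 0.1993]
force: [-1.1, 0.5, 0.3]
finger_gap: -0.003
gripper_force: 0.0
shift [-0.25 -0.12 10.63] turn [ 0.02 -0.04 -0.09] tcp [0.5453 0.2563 0.1993] F [-1.1  0.5  0.3] t 39.75
```

```bash

python3 -m inch '[{"dx":-0.3,"dy":-0.3,"dz":3,"wx":0,"wy":0,"wz":0},{"dx":0,"dy":0,"dz":4,"wx":0,"wy":0,"wz":0},{"dx":0,"dy":0,"dz":3,"wx":0,"wy":0,"wz":0},{"dx":0,"dy":0,"dz":0.6,"wx":0,"wy":0,"wz":0},{"dx":0,"dy":0.7,"dz":0,"wx":0,"wy":0,"wz":0},{"dx":0,"dy":0.6,"dz":0,"wx":0,"wy":0,"wz":0},{"dx":0,"dy":0,"dz":0,"wx":0,"wy":0,"wz":0}]' | grep -E "tcp|force:"
python3 -m inch '[{"dx":0,"dy":0.4,"dz":0,"wx":0,"wy":0,"wz":0},{"dx":0,"dy":0.4,"dz":0,"wx":0,"wy":0,"wz":0},{"dx":0,"dy":0,"dz":0,"wx":0,"wy":0,"wz":0}]' | grep -E "tcp|force:"
python3 -m inch '[{"dx":0,"dy":0.3,"dz":0,"wx":0,"wy":0,"wz":0},{"dx":0,"dy":0,"dz":0,"wx":0,"wy":0,"wz":0}]' | grep -E "tcp|force:"
```

```text
tcp_pos: [0.5399, 0.2492, 0.0955]
force: [-0.4, -0.1, 0.3]
gripper_force: 0.0
tcp_pos: [0.5387, 0.2414, 0.0943]
force: [-0.3, 0.5, -0.5]
gripper_force: 0.0
tcp_pos: [0.5385, 0.2385, 0.0941]
force: [0.2, 0.4, 0.4]
gripper_force: 0.0
```

```bash

python3 -m inch '[{"dx":0,"dy":0.3,"dz":0,"wx":0,"wy":0,"wz":0},{"dx":0,"dy":0.2,"dz":0,"wx":0,"wy":0,"wz":0},{"dx":0,"dy":0,"dz":0,"wx":0,"wy":0,"wz":0}]' | grep -E "tcp|force:"
python3 -m inch '[{"dx":0,"dy":0.3,"dz":0,"wx":0,"wy":0,"wz":0},{"dx":0,"dy":0,"dz":0,"wx":0,"wy":0,"wz":0}]' | grep -E "tcp|force:"
python3 -m inch '[{"dx":0,"dy":0.3,"dz":0,"wx":0,"wy":0,"wz":0},{"dx":0,"dy":0,"dz":0,"wx":0,"wy":0,"wz":0}]' | grep -E "tcp|force:"
```

```text
tcp_pos: [0.5381, 0.2337, 0.0941]
force: [0.2, 0.0, 0.6]
gripper_force: 0.2
tcp_pos: [0.5386, 0.233, 0.0942]
force: [-0.1, 9.6, -3.0]
gripper_force: 4.9
tcp_pos: [0.5386, 0.2325, 0.0943]
force: [-0.4, 19.7, -4.4]
gripper_force: 9.9
```

```bash

python3 -m inch '[{"dx":0,"dy":0.3,"dz":0,"wx":0,"wy":0,"wz":0},{"dx":0,"dy":0,"dz":0,"wx":0,"wy":0,"wz":0}]' | grep -E "tcp|force:"
python3 -m inch '[{"dx":0,"dy":-0.6,"dz":0,"wx":0,"wy":0,"wz":0},{"dx":0,"dy":-1.5,"dz":0,"wx":0,"wy":0,"wz":0},{"dx":0,"dy":-2,"dz":-1,"wx":0,"wy":0,"wz":0},{"dx":0,"dy":0,"dz":-5,"wx":0,"wy":0,"wz":0},{"dx":0,"dy":0,"dz":-5,"wx":0,"wy":0,"wz":0},{"dx":0,"dy":0,"dz":-5,"wx":0,"wy":0,"wz":0},{"dx":-5,"dy":-3,"dz":-3,"wx":0,"wy":0,"wz":0},{"dx":-4,"dy":-4,"dz":0,"wx":0,"wy":0,"wz":0},{"dx":-4,"dy":-4,"dz":0,"wx":0,"wy":0,"wz":0},{"dx":0,"dy":0,"dz":0,"wx":0,"wy":0,"wz":0}]' | grep -E "tcp|force|^t:"
python3 chk.py | grep -E "gold \((1|2)|handle"
```

```text
tcp_pos: [0.5385, 0.2322, 0.0945]
force: [-1.3, 30.8, -4.0]
gripper_force: 15.0
t: 43.62
tcp_pos: [0.4177, 0.3859, 0.2838]
force: [0.2, 0.3, 0.2]
gripper_force: 0.0
side gold (22, 413, 10, 7) 9.5 -173.0 763.0
side gold (16, 410, 6, 5) 11.0 -155.0 776.0
side gold (237, 187, 7, 8) 26.5 179.0 18.0
side gold (248, 176, 11, 13) 64.0 190.0 -40.0
side gold (222, 171, 22, 13) 93.0 251.0 7.0
side gold (22, 79, 34, 22) 136.0 1215.0 451.0
side gold (102, 69, 13, 6) 6.5 1199.0 145.0
side old handle [306.5 276. ] [10. 29.] 90.0
side new handle [307. 276.] [10. 30.] 90.0
top gold (187, 210, 8, 7) 30.0 250.0 34.0
top gold (215, 208, 6, 7) 23.0 174.0 15.0
top gold (190, 201, 8, 8) 34.5 247.0 8.0
top gold (192, 192, 8, 6) 28.5 248.0 -22.0
top gold (212, 183, 10, 17) 57.0 190.0 -43.0
top old handle [368.2 249.2] [ 7.1 27. ] 42.5
top new handle [369.4 249.4] [ 6.6 27. ] 42.5
```

All as intended; handing in.

```bash
python3 -c "
from station import workorder
print(workorder.sign_off())"
```

```text
the job is handed in; nothing more can be done
None
```

The job is handed in at about 44 s of the 72 s: the tray is pressed flush against the trough, all six balls appear to be in the tray (two of them seen only as one merged blob), the scoop is flat on its blue mat, and I saw nothing else moved; a final 31 N push confirmed the tray after the scoop was down.

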